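# Sort the kitchen canisters by the date sticker under them

## Task

Raise the lid of the wooden chest and push the knee of its folding stay straight until it locks, so that the lid stays propped up. Under every canister is a date sticker that can be seen only by turning the canister up: stand those with a green sticker in the chest, those with a yellow one in the yellow tray and those with a red one in the red tray, all upright. When all are sorted, break the stay's knee and lower the lid gently until it is shut, without letting it slam; leave the other things on the worktop where they are.

Things in the scene. Friction and masses are not known exactly. Their poses are not given: they have to be found in the camera images.
- chest: Light wooden chest fixed to the worktop: outside 195 (its x) by 320 (its y) by 115 tall, walls and floor 10 thick. Origin: centre of its underside; x runs from its front (lid bar) to the hinge, z up. The stay is inside its right-hand end (chest y -108 to -144); folded, it hangs 25 below the rim: keep canisters from under it. Two fit side by side along y, clear of it.
- lid (a joint): Lid angle (rad): 0 shut, growing as the front edge rises; the stay stops it hard at about 1.31; raise it to about 1.26. Lid 195 long from the hinge, 12 thick, 0.5 kg. Hinge friction holds it above about 1.1 rad; lower down it falls if let go.
- lid_hinge (a point): Middle of the lid's hinge line, on the top of the chest's far wall (chest x +97.5, z 115); the line runs along the chest's y.
- lid_bar (a point): Middle of the round steel bar handle, 12 thick, 100 long along the chest's y, 40 clear of the lid's front edge and 235 from the hinge line, at the middle of the lid's thickness (121 above the worktop when shut); swings with the lid. It can be gripped from above all the way, one finger before and one behind it, and turns in the grip.
- stay_knee (a joint): Knee angle of the folding stay (rad): 0 folded (lid shut), 3.09 dead straight, stop at 3.22; beyond 3.12 it is locked over centre and props the lid. With the lid raised as far as it goes the knee is almost straight: push the knob down and towards the hinge (a few N) to lock it. Lift the knob up and towards the chest's front to break it.
- knee_knob (a point): The stay's knee with its black knob: on the knee's axis (along chest y), midway in its 36 thickness along y; knob 16 across. Straight, it is 83 before the hinge line and 31 above the rim; the straight stay slopes up towards the hinge at 57 degrees. The lower link is 58 long, pivoted on the chest at its x -17.5, z 97; the upper 73, pivoted on the lid.
- yellow_tray: Yellow plastic tray, open on top, outside 120 (its x) by 210 (its y) by 40 tall, walls and floor 4 thick, fixed to the worktop; room for two canisters side by side along its y. Origin: centre of its underside, z up.
- red_tray: Red plastic tray, open on top, outside 120 (its x) by 210 (its y) by 40 tall, walls and floor 4 thick, fixed to the worktop; room for two canisters side by side along its y. Origin: centre of its underside, z up.
- jar_a: Kitchen canister, upright cylinder 62 in diameter and 85 tall, pale blue with a wooden top, 150 to 310 g, heavier at the base; may be absent. All canisters look alike from the sides and above; a round sticker 40 across (green, yellow or red) is in the middle of the underside, and its colour is told nowhere else. Origin: centre of the underside; z up towards the top.
- jar_b: Kitchen canister, upright cylinder 62 in diameter and 85 tall, pale blue with a wooden top, 150 to 310 g, heavier at the base; may be absent. All canisters look alike from the sides and above; a round sticker 40 across (green, yellow or red) is in the middle of the underside, and its colour is told nowhere else. Origin: centre of the underside; z up towards the top.
- jar_c: Kitchen canister, upright cylinder 62 in diameter and 85 tall, pale blue with a wooden top, 150 to 310 g, heavier at the base; may be absent. All canisters look alike from the sides and above; a round sticker 40 across (green, yellow or red) is in the middle of the underside, and its colour is told nowhere else. Origin: centre of the underside; z up towards the top.
- jar_d: Kitchen canister, upright cylinder 62 in diameter and 85 tall, pale blue with a wooden top, 150 to 310 g, heavier at the base; may be absent. All canisters look alike from the sides and above; a round sticker 40 across (green, yellow or red) is in the middle of the underside, and its colour is told nowhere else. Origin: centre of the underside; z up towards the top.
- jar_e: Kitchen canister, upright cylinder 62 in diameter and 85 tall, pale blue with a wooden top, 150 to 310 g, heavier at the base; may be absent. All canisters look alike from the sides and above; a round sticker 40 across (green, yellow or red) is in the middle of the underside, and its colour is told nowhere else. Origin: centre of the underside; z up towards the top.
- jar_f: Kitchen canister, upright cylinder 62 in diameter and 85 tall, pale blue with a wooden top, 150 to 310 g, heavier at the base; may be absent. All canisters look alike from the sides and above; a round sticker 40 across (green, yellow or red) is in the middle of the underside, and its colour is told nowhere else. Origin: centre of the underside; z up towards the top.
- mug: Bystander, to be left alone: white ceramic mug, 90 tall, 76 wide. Origin: centre of its underside.
- mill: Bystander, to be left alone: dark wooden pepper mill, 155 tall, 52 wide. Origin: centre of its underside.
- soap: Bystander, to be left alone: green bottle with a white cap, 190 tall, 60 wide. Origin: centre of its underside.
- bowl: Bystander, to be left alone: small blue ceramic bowl, 50 tall, 110 wide. Origin: centre of its underside.
- spatula: Bystander, to be left alone: spatula with a wooden handle lying flat, 240 long. Origin: centre of its underside.
- oil: Bystander, to be left alone: amber oil bottle, 170 tall, 60 wide. Origin: centre of its underside.

How it is judged:
On the way, in this order (a step that is already met when the one before it is completed fails the run):
1. the lid is up and its stay locked straight (value of joint lid above 1.2 rad and value of joint stay_knee above 3.11883 rad), for 0.3 s.
2. every canister stands in the container of its sticker's colour (green: the chest), the lid still propped on the locked stay (all of step 1 and x of green_canister_1 in the frame of chest between -0.0875 and 0.0875 m and y of green_canister_1 in the frame of chest between -0.15 and 0.15 m and z of green_canister_1 in the frame of chest between 0.012 and 0.042 m and x of yellow_canister_1 in the frame of yellow_tray between -0.056 and 0.056 m and y of yellow_canister_1 in the frame of yellow_tray between -0.101 and 0.101 m and z of yellow_canister_1 in the frame of yellow_tray between 0.012 and 0.036 m and x of red_canister_1 in the frame of red_tray between -0.056 and 0.056 m and y of red_canister_1 in the frame of red_tray between -0.101 and 0.101 m and z of red_canister_1 in the frame of red_tray between 0.012 and 0.036 m and x of green_canister_2 in the frame of chest between -0.0875 and 0.0875 m and y of green_canister_2 in the frame of chest between -0.15 and 0.15 m and z of green_canister_2 in the frame of chest between 0.012 and 0.042 m and x of yellow_canister_2 in the frame of yellow_tray between -0.056 and 0.056 m and y of yellow_canister_2 in the frame of yellow_tray between -0.101 and 0.101 m and z of yellow_canister_2 in the frame of yellow_tray between 0.012 and 0.036 m and x of red_canister_2 in the frame of red_tray between -0.056 and 0.056 m and y of red_canister_2 in the frame of red_tray between -0.101 and 0.101 m and z of red_canister_2 in the frame of red_tray between 0.012 and 0.036 m and angle between each of jar_a, jar_b, jar_c, jar_d, jar_e, jar_f's own z axis and vertical below 0.15 rad), for 0.3 s.
At the end, for the whole second after the job is handed in: every canister (judged at the middle of its lower half, 20 mm above its underside) stands upright (within 0.15 rad), at rest, on the floor of the container that belongs to its sticker: green the chest, yellow the yellow tray, red the red tray; the lid is shut (below 0.04 rad) with the stay folded (x of green_canister_1 in the frame of chest between -0.0875 and 0.0875 m and y of green_canister_1 in the frame of chest between -0.15 and 0.15 m and z of green_canister_1 in the frame of chest between 0.012 and 0.042 m and x of yellow_canister_1 in the frame of yellow_tray between -0.056 and 0.056 m and y of yellow_canister_1 in the frame of yellow_tray between -0.101 and 0.101 m and z of yellow_canister_1 in the frame of yellow_tray between 0.012 and 0.036 m and x of red_canister_1 in the frame of red_tray between -0.056 and 0.056 m and y of red_canister_1 in the frame of red_tray between -0.101 and 0.101 m and z of red_canister_1 in the frame of red_tray between 0.012 and 0.036 m and x of green_canister_2 in the frame of chest between -0.0875 and 0.0875 m and y of green_canister_2 in the frame of chest between -0.15 and 0.15 m and z of green_canister_2 in the frame of chest between 0.012 and 0.042 m and x of yellow_canister_2 in the frame of yellow_tray between -0.056 and 0.056 m and y of yellow_canister_2 in the frame of yellow_tray between -0.101 and 0.101 m and z of yellow_canister_2 in the frame of yellow_tray between 0.012 and 0.036 m and x of red_canister_2 in the frame of red_tray between -0.056 and 0.056 m and y of red_canister_2 in the frame of red_tray between -0.101 and 0.101 m and z of red_canister_2 in the frame of red_tray between 0.012 and 0.036 m and angle between each of jar_a, jar_b, jar_c, jar_d, jar_e, jar_f's own z axis and vertical below 0.15 rad and linear speed of each of jar_a, jar_b, jar_c, jar_d, jar_e, jar_f below 0.03 m/s and value of joint lid below 0.04 rad and value of joint stay_knee below 0.5 rad); the robot touches nothing.
It fails at once if the lid slams: it reaches the last 0.15 rad faster than 1.2 rad/s (value of joint lid below 0.15 rad and velocity of joint lid below -1.2 rad/s).
It fails at once if a bystander (mug, mill, green bottle, bowl, spatula or oil bottle) is moved more than 60 mm (distance of any of mug, mill, soap, bowl, spatula, oil from where it was at the start of the episode above 0.06 m).
Of jar_b, jar_d only 1 to 2 are there at a start; the rules pass over those that are not, and their reading is None.
Of jar_a, jar_c, jar_e, jar_f only 2 to 3 are there at a start; the rules pass over those that are not, and their reading is None.
At some moment in a run one of jar_a, jar_b, jar_c, jar_d, jar_e, jar_f may be knocked a few centimetres aside while the robot is not near it.
It also fails if it takes over 210 s, if anything falls off the work surface, if the arm or the gripper's body presses on something with over 40 N, if the wrist force passes 120 N, or if a joint passes its speed limit or range.

## Robot

A 7-joint arm with a two-finger parallel gripper is mounted at the origin on the work surface. World frame = base frame: x ahead of the robot, y to its left, z up, the work surface at z = 0. Lengths are in m, angles in rad, forces in N, time in s.
With the tool pointing down it reaches from about 0.4 to 0.875 m from the base axis. Payload 19.3 kg.
Tool frame: the origin (TCP) lies on the centre line of the jaws, within the pads' length; the fingertips stand 14 mm ahead of it and the grasp point (between the pads) lies 5 mm behind it; z points along the fingers, y is the direction in which the jaws open and shut (so a half turn about z gives the same grasp; the last joint's range is limited). The gripper opens to 85 mm and grips with 20 to 120 N. Pads are 22 mm wide; open, the fingers measure 114 mm over their backs; the gripper's body (76 mm by 85 mm) begins 54 mm behind the grasp point. The pads swing forward as they close: fully open they stand 13 mm farther back than shut.
Start: joints at [-0.07, 0.521, -0.036, 1.599, 0.021, 1.021, -0.113], TCP at [0.625, -0, 0.245] pointing down, gripper open.
Joint ranges: [-2.91, 2.91], [-0.3, 2.13], [-1.5, 1.42], [0.17, 2.43], [-1.26, 4.41], [0.16, 1.93], [-2.52, 2.52]. Speed limits (rad/s): [1.89, 1.89, 2.39, 2.39, 3.01, 3.01, 3.01].

## Interface

Orientations are given as [roll, pitch, yaw] about the fixed x, y, z axes, in that order (R = Rz(yaw) Ry(pitch) Rx(roll)).
In Python, from workcell import sensors, viewer, ticket gives the robot as it stands.
- The arm moves only by the shell command python3 -m creep 'ROWS' [FORCE]. ROWS is JSON, a list of rows, each a list of 3 entries, a list of its own where there are three numbers: the shift along the world's x, y, z in cm, then the turn about the world's z in rad, then the finger opening in cm, from 0 to 8.54. In form: [[[x, y, z], roll, gripper], ...]. A call has 1 to 12 rows; each row shifts and turns the pose as measured when the row begins; what a row does not reach is not made up. A row lasts 1/12 s, in which the tool goes at most 41.7 mm and 7.16 degrees, less where a joint would pass 70% of its speed; a pose out of reach is approached as far as the arm can. A call with a gripper value outside its range is refused whole. The fingers move at their own pace and stop on an object; FORCE is the grip in N (left out, the last holds). Time passes only in rows, so rows that do not move let the fingers close. It gives the time, the measured TCP pose, the force and the opening at its end, in the units of the state.
- sensors.observe(): the state, without advancing time (a new reading comes with each control period).
- viewer.grab_frame(name): name is "scene" or "side" or "wrist"; returns (picture, depth): 480x640x3 uint8, blue, green, red; 480x640 float32, m along the optical axis (not along the pixel's ray), 0 where there is no reading.
- viewer.camera_info(name): a dict with "vertical_fov" (degrees; the focal length in pixels is half the picture's height over the tangent of half this angle, whatever the lens; pixels are square), "cx", "cy" (the principal point, pixels), "world_from_camera" (4x4, takes a point from camera to world coordinates). Camera axes: x right, y down, z forward; pixel columns grow to the right and rows downward; lengths in m; the calibration is good to about 2 mm. A picture is of the moment at which its call begins: read the wrist's pose just before it. camera_info takes no time and is no camera call; for the wrist camera it gives the pose at the moment of the call.
- ticket.job_done(): hands the job in, once; it reports no verdict.
Trained networks look in the newest picture that a camera, given by its name, has taken for a name from the list of things; names that differ only in an ending like _2 or _b are one class to them, and where a whole thing is asked for, a point or a joint stands for the part that bears it (a point fixed in the world has none). Each returns a list of dicts, best first, with "score" (0 to 1); they miss things now and then, are a little off and sometimes report something else, mostly with a low value. They report only what shows in the picture. A call takes as long as a camera call.
- viewer.search_frame(label, camera): "extent" ([left, top, width, height] in pixels, round what is visible of it).
- viewer.landmark_of(label, camera): "at" ([column, row] in pixels: a listed point, or the origin of a listed thing).
The state is a dict: "clock": time; "qpos": joint angles; "qd": joint speeds; "joint_efforts": joint torques, N m; "position": TCP position; "tool_rot": TCP orientation; "force": force on the tool from outside, world axes, zero at the start; "moment": the same for the moment, N m; "grip_width": finger opening in m.
Only numpy, scipy, OpenCV 4.12 (cv2) and the standard library are available. Lean on these libraries where they do the work, as an engineer would, in place of code of your own. Each camera call takes 0.05 s, during which the arm holds its last target. There are 200 camera calls.

## Working session

There is one attempt and no reset: what is moved stays moved. The work goes in short steps, Python scripts to look and compute and a shell command to move; the robot and the scene stay as the last step left them, time stands still between calls to the robot, and variables do not carry over. Pictures are saved under pics/ and viewed, about 12 in all and at most 16, crops included, and the job is handed in when it is done.

```bash
mkdir -p pics; ls; cat > h.py <<'E'
import numpy as np, cv2, json
from workcell import sensors, viewer, ticket
def K(n):
    i=viewer.camera_info(n); f=240/np.tan(np.radians(i["vertical_fov"])/2)
    return f,i["cx"],i["cy"],np.array(i["world_from_camera"])
def ray(n,uv,c=None):
    f,cx,cy,T=c or K(n); d=T[:3,:3]@np.array([(uv[0]-cx)/f,(uv[1]-cy)/f,1.]); return T[:3,3],d
def at_z(n,uv,z,c=None):
    o,d=ray(n,uv,c); return o+d*(z-o[2])/d[2]
def cloud(n,dep,c=None):
    f,cx,cy,T=c or K(n); v,u=np.mgrid[:480,:640]
    P=np.stack([(u-cx)/f*dep,(v-cy)/f*dep,dep],-1); return P@T[:3,:3].T+T[:3,3]
def proj(n,p,c=None):
    f,cx,cy,T=c or K(n); q=T[:3,:3].T@(np.array(p)-T[:3,3]); return [round(f*q[0]/q[2]+cx),round(f*q[1]/q[2]+cy)]
def meet(r1,r2):
    (o1,d1),(o2,d2)=r1,r2; A=np.stack([d1,-d2],1); s=np.linalg.lstsq(A,o2-o1,rcond=None)[0]
    a,b=o1+s[0]*d1,o2+s[1]*d2; return (a+b)/2,np.linalg.norm(a-b)
E
python3 - <<'E'
from h import *
np.set_printoptions(precision=3,suppress=True)
for n in ["scene","side"]:
    im,d=viewer.grab_frame(n); cv2.imwrite(f"pics/{n}0.png",im); np.save(f"{n}0.npy",d)
    k=K(n); print(n,k[0],k[1],k[2],k[3],(d==0).mean())
    for l in ["jar_a","chest","yellow_tray","red_tray","lid_bar","lid_hinge","knee_knob","mug","mill","soap","bowl","spatula","oil"]:
        print(l,[(np.round(r["at"]).astype(int).tolist(),round(r["score"],2)) for r in viewer.landmark_of(l,n)][:7])
print(sensors.observe())
E
```

```text
pics
scene 474.5379793849543 320.198135144519 243.04916338939066 [[ 0.395  0.563 -0.726  1.207]
 [ 0.919 -0.244  0.311 -0.333]
 [-0.002 -0.789 -0.614  0.676]
 [ 0.     0.     0.     1.   ]] 0.004176432291666666
jar_a [([147, 286], 0.96), ([184, 307], 0.65), ([314, 319], 0.33)]
chest []
yellow_tray [([314, 319], 0.74)]
red_tray [([199, 350], 0.67)]
lid_bar [([418, 184], 0.8)]
lid_hinge [([505, 234], 0.74)]
knee_knob []
mug [([410, 350], 0.78)]
mill [([411, 349], 0.48)]
soap [([390, 194], 0.82)]
bowl [([314, 235], 0.93)]
spatula [([197, 409], 0.59)]
oil [([517, 295], 0.82)]
side 486.43057173642427 315.542634467887 247.6814907561853 [[ 0.911 -0.306  0.275  0.287]
 [-0.411 -0.654  0.635 -0.637]
 [-0.015 -0.691 -0.722  0.786]
 [ 0.     0.     0.     1.   ]] 0.004104817708333333
jar_a [([322, 461], 0.96), ([282, 301], 0.79), ([358, 405], 0.73)]
chest [([277, 191], 0.92)]
yellow_tray [([365, 286], 0.88)]
red_tray [([415, 382], 0.78)]
lid_bar [([221, 177], 0.9)]
lid_hinge [([305, 140], 0.68)]
knee_knob [([221, 178], 0.69)]
mug [([384, 228], 0.78)]
mill [([455, 298], 0.82)]
soap [([160, 220], 0.88)]
bowl [([226, 290], 0.92), ([453, 300], 0.72), ([278, 190], 0.36)]
spatula [([478, 366], 0.74)]
oil []
{'clock': 1.4, 'qpos': array([-0.07 ,  0.521, -0.036,  1.6  ,  0.021,  1.021, -0.113]), 'qd': array([-0.   ,  0.002,  0.   ,  0.002, -0.001,  0.001, -0.002]), 'joint_efforts': array([ -0.   , -92.685,   1.978, -37.025,   0.018,   0.002,  -0.   ]), 'position': array([ 0.625, -0.   ,  0.245]), 'tool_rot': array([-3.142,  0.   ,  1.571]), 'force': array([ 0.184,  0.31 , -1.041]), 'moment': array([-0.011,  0.012, -0.009]), 'grip_width': 0.08551650466601932}
```

View pics/scene0.png

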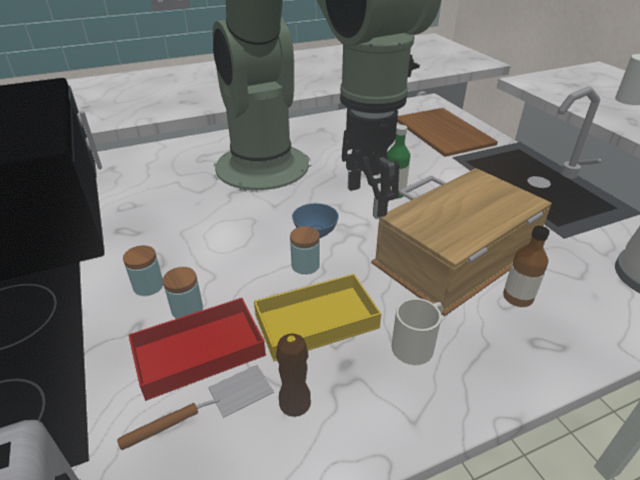

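View pics/side0.png

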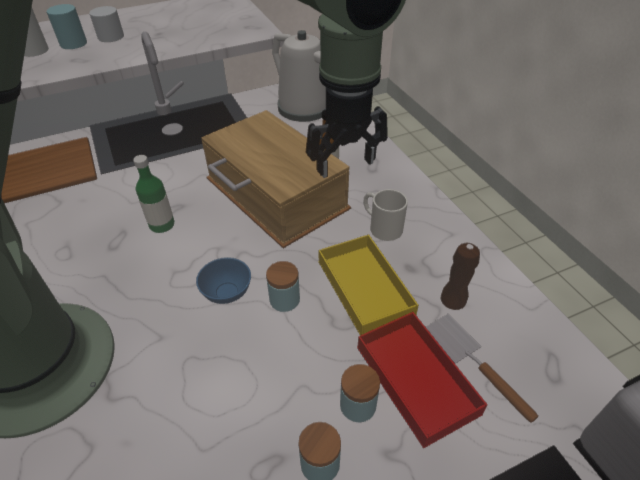

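```bash
python3 - <<'E'
from h import *
np.set_printoptions(precision=3,suppress=True)
def rect(P):
    (c,s,a)=cv2.minAreaRect((P[:,:2]*1000).astype(np.float32)); return np.round(c,0),np.round(s,0),round(a,1)
for n in ["scene","side"]:
    im=cv2.imread(f"pics/{n}0.png"); P=cloud(n,np.load(f"{n}0.npy")); z=P[...,2]
    hsv=cv2.cvtColor(im,cv2.COLOR_BGR2HSV).astype(int); H,S,V=hsv[...,0],hsv[...,1],hsv[...,2]
    R=np.linalg.norm(P[...,:2],axis=-1); ok=(R>.25)&(R<1.1)
    print(n,"table z",np.median(z[ok&(abs(z)<.02)]))
    def blobs(m,name,mn=60):
        m=cv2.morphologyEx(m.astype(np.uint8),cv2.MORPH_OPEN,np.ones((3,3)))
        k,L,st,_=cv2.connectedComponentsWithStats(m)
        for i in range(1,k):
            if st[i,4]>mn: Q=P[L==i]; print(name,st[i].tolist(),rect(Q),"z",np.percentile(Q[:,2],[5,50,95]))
    blobs(ok&(z>.075)&(z<.095)&(H<16)&(S>70),"top",80)
    blobs(ok&(z>.112)&(z<.14)&(H>8)&(H<25)&(S>60),"lid",1000)
    blobs(ok&(z>.10)&(z<.14)&(S<60)&(V>60),"bar",30)
    blobs(ok&(z>-.01)&(z<.05)&(S>120)&((H<6)|(H>174)),"red",1000)
    blobs(ok&(z>-.01)&(z<.05)&(S>120)&(H>20)&(H<34),"yel",1000)
for n,l in [("scene",[("bar",(418,184),.121)]),("side",[("bar",(221,177),.121)])]:
    for a,uv,zz in l: print(n,a,at_z(n,uv,zz))
print("bar",meet(ray("scene",(418,184)),ray("side",(221,177))),"hinge",meet(ray("scene",(505,234)),ray("side",(305,140))))
# objects elsewhere
E
```

```text
scene table z 9.585121406102681e-05
top [291, 227, 28, 20, 468] (array([470., -53.]), array([57., 62.]), 67.0) z [0.079 0.084 0.086]
top [123, 246, 32, 23, 567] (array([ 401., -377.]), array([61., 60.]), 33.4) z [0.078 0.084 0.086]
top [513, 263, 28, 14, 145] (array([740., 286.]), array([52., 20.]), 27.5) z [0.083 0.089 0.094]
top [163, 267, 33, 25, 653] (array([ 499., -316.]), array([63., 58.]), 16.6) z [0.079 0.085 0.086]
lid [379, 169, 172, 101, 8902] (array([570., 269.]), array([203., 324.]), 15.4) z [0.121 0.126 0.128]
bar [577, 130, 12, 14, 113] (array([403., 773.]), array([20., 16.]), 22.7) z [0.105 0.122 0.137]
bar [85, 138, 13, 17, 98] (array([ -87., -440.]), array([77., 14.]), 15.4) z [0.102 0.118 0.136]
bar [400, 176, 44, 23, 267] (array([456., 236.]), array([ 40., 111.]), 13.5) z [0.119 0.124 0.127]
bar [527, 212, 16, 13, 96] (array([643., 391.]), array([ 8., 59.]), 16.0) z [0.114 0.119 0.123]
bar [468, 248, 20, 15, 127] (array([694., 209.]), array([ 8., 63.]), 15.5) z [0.114 0.119 0.123]
bar [51, 442, 12, 38, 337] (array([ 815., -511.]), array([67.,  5.]), 4.8) z [0.104 
[... 840 characters left out ...]

bar [279, 70, 42, 18, 528] (array([766., 582.]), array([ 50., 130.]), 44.1) z [0.103 0.12  0.137]
bar [208, 158, 43, 33, 336] (array([456., 248.]), array([ 48., 136.]), 15.0) z [0.118 0.125 0.127]
bar [599, 403, 39, 50, 805] (array([ 779., -542.]), array([71., 16.]), 73.7) z [0.103 0.12  0.138]
red [359, 313, 127, 134, 8896] (array([ 614., -317.]), array([122., 211.]), 2.9) z [0.001 0.004 0.039]
yel [319, 236, 99, 98, 5483] (array([630., -95.]), array([212., 121.]), 88.5) z [0.001 0.005 0.039]
scene bar [0.438 0.238 0.121]
side bar [0.44  0.232 0.121]
bar (array([0.44 , 0.236, 0.121]), np.float64(0.0035037695531321316)) hinge (array([0.666, 0.291, 0.118]), np.float64(0.0035540299310461545))
```

```bash
python3 - <<'E'
from h import *
np.set_printoptions(precision=3,suppress=True)
for l,a,b in [("soap",(390,194),(160,220)),("bowl",(314,235),(226,290)),("mug",(410,350),(384,228)),("mill",(294,410),(455,298)),("spat",(197,409),(478,366)),("oil",(517,295),None)]:
    print(l,at_z("scene",a,0),at_z("side",b,0) if b else "")
E
python3 -m creep '[[[-2,2.6,0],0.03,3],[[-2,2.6,0],0.03,3],[[-2,2.6,0],0.03,3],[[-2,2.6,0],0.03,3],[[-2,2.6,0],0.03,3],[[-2,2.6,0],0.03,3],[[-2,2.6,0],0.03,3],[[-2,2.6,0],0.03,3],[[-2,2.6,0],0.03,3]]'
```

```text
soap [0.285 0.265 0.   ] [0.288 0.294 0.   ]
bowl [0.373 0.008 0.   ] [ 0.368  0.021 -0.   ]
mug [0.76  0.034 0.   ] [0.756 0.044 0.   ]
mill [ 0.79  -0.201  0.   ] [ 0.784 -0.195  0.   ]
spat [ 0.727 -0.343  0.   ] [ 0.73 -0.34  0.  ]
oil [0.724 0.309 0.   ] 
clock: 2.15
position: [0.4392, 0.2351, 0.2451]
tool_rot: [3.139, 0.003, 1.841]
force: [1.0, 0.3, -0.1]
grip_width: 0.0301
```

```bash
python3 - <<'E'
from h import *
np.set_printoptions(precision=3,suppress=True)
k=K("wrist"); im,d=viewer.grab_frame("wrist"); cv2.imwrite("pics/w1.png",im); print(k)
P=cloud("wrist",d,k); hsv=cv2.cvtColor(im,cv2.COLOR_BGR2HSV)
m=(P[...,2]>.105)&(P[...,2]<.135)&(hsv[...,1]<70)&(abs(P[...,0]-.44)<.06)&(abs(P[...,1]-.235)<.08)
Q=P[m]; print(len(Q),cv2.minAreaRect((Q[:,:2]*1000).astype(np.float32)),np.percentile(Q[:,2],[5,50,95]))
print(viewer.landmark_of("lid_bar","wrist")[:2], proj("wrist",(.4394,.233,.121),k))
E
```

```text
(np.float64(422.611052546513), 327.2437487242666, 237.99091829691577, array([[ 0.964,  0.254,  0.084,  0.417],
       [ 0.267, -0.918, -0.292,  0.31 ],
       [ 0.003,  0.304, -0.953,  0.374],
       [ 0.   ,  0.   ,  0.   ,  1.   ]]))
4722 ((456.2344665527344, 240.2563018798828), (46.14961624145508, 110.13224792480469), 15.248974800109863) [0.123 0.126 0.128]
[{'at': [328.5, 235.2], 'score': 0.78}] [327, 237]
```

View pics/w1.png

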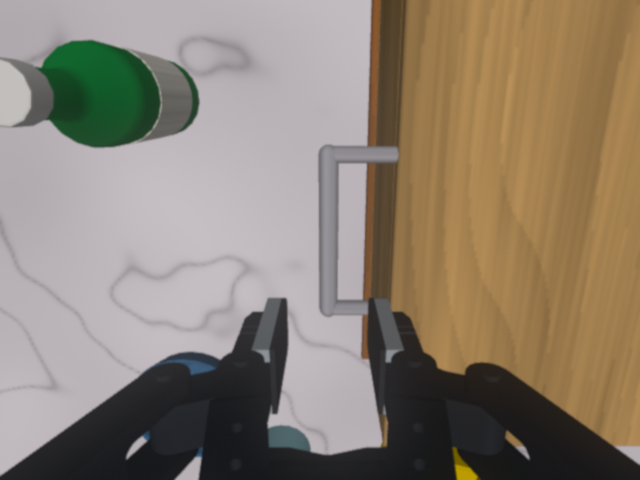

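```bash
python3 -m creep '[[[0,-0.1,-3.2],0,3],[[0,0,-3.2],0,3],[[0,0,-3.2],0,3],[[0,0,-3.1],0,3],[[0,0,0],0,1],[[0,0,0],0,1],[[0,0,0],0,1],[[0,0,0],0,1],[[0,0,0],0,1]]' 50
python3 -m creep '[[[0.17,0.05,2.34],0,1],[[0.4,0.11,2.32],0,1],[[0.62,0.17,2.26],0,1],[[0.83,0.23,2.18],0,1]]'
```

```text
clock: 3.0
position: [0.4391, 0.2398, 0.1209]
tool_rot: [3.13, -0.001, 1.849]
force: [-3.3, 0.1, -3.8]
grip_width: 0.0107
clock: 3.33
position: [0.462, 0.2461, 0.2175]
tool_rot: [3.124, -0.003, 1.849]
force: [26.8, 7.8, -21.0]
grip_width: 0.0106
```

```bash
python3 -m creep '[[[1.1,0.3,2.0],0,1],[[1.28,0.34,1.9],0,1],[[1.45,0.39,1.8],0,1],[[1.62,0.44,1.65],0,1]]'
python3 -m creep '[[[0,0,0],0,1]]'
```

```text
clock: 3.67
position: [0.5249, 0.263, 0.3018]
tool_rot: [3.102, -0.008, 1.848]
force: [24.7, 9.7, -40.8]
grip_width: 0.0101
clock: 3.75
position: [0.5291, 0.2639, 0.3055]
tool_rot: [3.094, -0.01, 1.847]
force: [7.4, 3.5, -9.2]
grip_width: 0.0107
```

```bash
python3 -m creep '[[[1.15,0.3,0.85],0,1],[[1.15,0.3,0.75],0,1],[[1.2,0.32,0.65],0,1],[[1.2,0.32,0.55],0,1],[[1.2,0.32,0.45],0,1],[[0,0,0],0,1]]'
```

```text
clock: 4.25
position: [0.5908, 0.2808, 0.3417]
tool_rot: [3.092, -0.014, 1.848]
force: [7.1, 4.4, -17.1]
grip_width: 0.0104
```

```bash
python3 -m creep '[[[0.6,0.17,0.2],0,1],[[0.4,0.1,0.1],0,1],[[0,0,0],0,1],[[0,0,0],0,3],[[0,0,0],0,3],[[0,0,0],0,3]]'
python3 -m creep '[[[0,0,2],0,3],[[0,0,2.5],0,3],[[0,0,2.5],0,3],[[-2,-0.5,0],0,3],[[-3.5,-1,0],0,3],[[-3.5,-1,0],0,3],[[-3.5,-1,0],0,3]]'
python3 - <<'E'
from h import *
np.set_printoptions(precision=3,suppress=True)
im,d=viewer.grab_frame("side"); cv2.imwrite("pics/s1.png",im); np.save("s1.npy",d)
print(viewer.landmark_of("lid_bar","side")[:2],viewer.landmark_of("knee_knob","side")[:2])
ex=np.array([.964,.2656,0]); C=np.array([.572,.269,0]); ey=np.array([-.2656,.964,0])
P=cloud("side",d)-C; X=P@ex; Y=P@ey; Z=P[...,2]
m=(abs(Y)<.155)&(Z>.13)&(Z<.36)&(X>-.05)&(X<.13)
for z in np.arange(.15,.36,.03):
    q=m&(abs(Z-z)<.004); print(z,np.percentile(X[q],[10,50,90]) if q.sum()>5 else None)
E
```

```text
clock: 4.75
position: [0.6006, 0.2829, 0.348]
tool_rot: [3.09, -0.015, 1.848]
force: [0.3, 0.0, 0.2]
grip_width: 0.0298
clock: 5.33
position: [0.4752, 0.246, 0.4242]
tool_rot: [3.083, -0.015, 1.845]
force: [1.2, 1.4, 0.7]
grip_width: 0.0297
[{'at': [276.7, 56.7], 'score': 0.9}, {'at': [284.5, 301.9], 'score': 0.69}] [{'at': [284.8, 299.8], 'score': 0.71}, {'at': [306.3, 166.2], 'score': 0.57}]
0.15 [-0.006  0.088  0.09 ]
0.18 [0.026 0.078 0.08 ]
0.21 [0.055 0.068 0.07 ]
0.24 [0.058 0.059 0.06 ]
0.27 [0.048 0.049 0.051]
0.3 [0.04  0.043 0.049]
0.32999999999999996 [0.03  0.033 0.038]
```

View pics/s1.png

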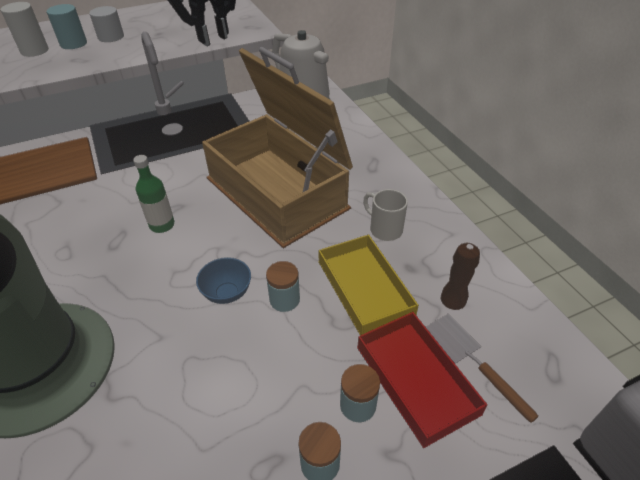

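```bash
python3 - <<'E'
from h import *
np.set_printoptions(precision=3,suppress=True)
d=np.load("s1.npy"); ex=np.array([.964,.2656,0]); C=np.array([.572,.269,0]); ey=np.array([-.2656,.964,0])
P=cloud("side",d); im=cv2.imread("pics/s1.png")
m=np.zeros((480,640),bool); m[158:176,295:318]=1
m&=im.max(-1)<60
Q=P[m]; L=np.stack([(Q-C)@ex,(Q-C)@ey,Q[:,2]],1); print(m.sum(),np.percentile(L,[5,50,95],axis=0), np.median(Q,0))
m=np.zeros((480,640),bool); m[130:190,300:336]=1
hsv=cv2.cvtColor(im,cv2.COLOR_BGR2HSV); m&=(hsv[...,1]<60)
Q=P[m]; L=np.stack([(Q-C)@ex,(Q-C)@ey,Q[:,2]],1); L=L[L[:,2].argsort()]; print(len(L),L[::max(1,len(L)//25)])
E
```

```text
67 [[-0.009 -0.131  0.082]
 [-0.005 -0.119  0.158]
 [ 0.064 -0.029  0.161]] [0.6   0.152 0.158]
532 [[ 0.208  0.161 -0.002]
 [-0.012 -0.143  0.109]
 [ 0.097 -0.072  0.115]
 [ 0.095 -0.071  0.118]
 [ 0.093 -0.119  0.12 ]
 [-0.006 -0.144  0.123]
 [-0.009 -0.144  0.133]
 [-0.009 -0.142  0.142]
 [ 0.088 -0.075  0.151]
 [-0.006 -0.121  0.156]
 [-0.006 -0.128  0.159]
 [-0.003 -0.114  0.16 ]
 [ 0.002 -0.135  0.164]
 [ 0.009 -0.137  0.17 ]
 [ 0.031 -0.137  0.177]
 [ 0.023 -0.14   0.183]
 [ 0.028 -0.137  0.189]
 [ 0.059 -0.147  0.193]
 [ 0.054 -0.136  0.197]
 [ 0.048 -0.141  0.2  ]
 [ 0.062 -0.146  0.204]
 [ 0.049 -0.133  0.207]
 [ 0.052 -0.148  0.211]
 [ 0.066 -0.148  0.217]
 [ 0.059 -0.133  0.22 ]
 [ 0.064 -0.144  0.224]]
```

```bash
python3 -m creep '[[[1.2,-2.9,0],0,8.5],[[1.2,-2.9,0],0,8.5],[[1.2,-2.9,0],0,8.5],[[1.1,-2.8,0],0,8.5],[[0,0,-4],0,8.5],[[0,0,-4],0,8.5],[[0,0,-4],0,8.5],[[0,0,-4],0,8.5],[[0,0,-4],0,8.5],[[0,0,-4],0,8.5],[[0,0,-3.5],0,8.5]]'
python3 -m creep '[[[0.8,0.22,-0.3],0,8.5],[[0,0,0],0,8.5]]'
python3 -m creep '[[[0.6,0.16,0],0,8.5],[[0.6,0.16,0],0,8.5]]'
```

```text
clock: 6.4
position: [0.5329, 0.1246, 0.155]
tool_rot: [3.049, -0.015, 1.844]
force: [1.9, 0.6, -0.1]
grip_width: 0.0851
clock: 6.57
position: [0.54, 0.1262, 0.1466]
tool_rot: [3.056, -0.014, 1.844]
force: [-0.3, -0.4, 1.0]
grip_width: 0.0847
clock: 6.73
position: [0.5539, 0.1296, 0.1492]
tool_rot: [3.055, -0.014, 1.843]
force: [-3.0, -1.3, 0.4]
grip_width: 0.0852
```

```bash
python3 -m creep '[[[0.5,0.14,-0.2],0,8.5],[[0.5,0.14,-0.2],0,8.5]]'
python3 -m creep '[[[0.5,0.14,-0.2],0,8.5],[[0,0,0],0,8.5]]'
python3 - <<'E'
from h import *
im,d=viewer.grab_frame("side"); cv2.imwrite("pics/s2.png",cv2.resize(im[60:260,180:400],None,fx=2.5,fy=2.5))
E
```

```text
clock: 6.9
position: [0.5669, 0.1331, 0.1487]
tool_rot: [3.051, -0.014, 1.843]
force: [-1.2, -0.7, 1.4]
grip_width: 0.0853
clock: 7.07
position: [0.5747, 0.1354, 0.1484]
tool_rot: [3.047, -0.014, 1.843]
force: [-0.6, -0.5, 0.3]
grip_width: 0.0854
```

View pics/s2.png

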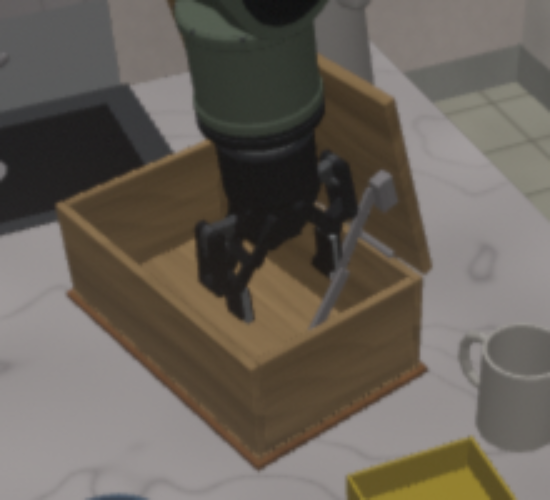

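```bash
python3 -m creep '[[[0.5,0.14,0],0,8.5],[[0,0,0],0,8.5]]'
python3 -m creep '[[[0.5,0.14,0],0,8.5],[[0,0,0],0,8.5]]'
```

```text
clock: 7.28
position: [0.5763, 0.1357, 0.1483]
tool_rot: [3.054, -0.014, 1.843]
force: [-11.6, -1.7, 11.0]
grip_width: 0.085
clock: 7.45
position: [0.5761, 0.1356, 0.1487]
tool_rot: [3.065, -0.013, 1.843]
force: [-8.6, -1.1, 13.9]
grip_width: 0.085
```

```bash
python3 -m creep '[[[-2,-0.55,0],0,8.5],[[-2,-0.55,1],0,8.5],[[-1,0,3],0,8.5],[[0,0,3],0,8.5],[[0,0,3],0,8.5]]'
python3 - <<'E'
from h import *
np.set_printoptions(precision=3,suppress=True)
s=sensors.observe(); print(s["qpos"],s["tool_rot"])
im,d=viewer.grab_frame("side"); np.save("s3.npy",d); cv2.imwrite("pics/s3.png",im)
ex=np.array([.964,.2656,0]); C=np.array([.572,.269,0]); ey=np.array([-.2656,.964,0])
P=cloud("side",d)-C; X=P@ex; Y=P@ey; Z=P[...,2]
for z in (.24,.27,.3):
    q=(abs(Y)<.155)&(abs(Z-z)<.004)&(X>.03)&(X<.12); print(z,np.median(X[q]))
q=(Y<-.105)&(Y>-.15)&(Z>.125)&(Z<.24)&(X<.06)&(X>-.03); L=np.stack([X[q],Y[q],Z[q]],1); L=L[L[:,2].argsort()]; print(len(L)); print(L[::max(1,len(L)//20)])
E
```

```text
clock: 7.87
position: [0.5206, 0.1234, 0.2474]
tool_rot: [3.075, -0.013, 1.843]
force: [1.0, 0.3, 0.8]
grip_width: 0.085
[-0.255  0.346 -0.107  1.883  0.038  0.847 -0.107] [ 3.075 -0.013  1.843]
0.24 0.06582908981295771
0.27 0.057784783203525446
0.3 0.05068147966217457
346
[[ 0.015 -0.142  0.125]
 [ 0.009 -0.143  0.131]
 [ 0.023 -0.143  0.138]
 [ 0.025 -0.143  0.142]
 [ 0.014 -0.113  0.144]
 [ 0.025 -0.137  0.146]
 [ 0.023 -0.143  0.148]
 [ 0.017 -0.13   0.149]
 [ 0.028 -0.137  0.15 ]
 [ 0.032 -0.136  0.153]
 [ 0.031 -0.137  0.159]
 [ 0.035 -0.138  0.166]
 [ 0.033 -0.131  0.173]
 [ 0.045 -0.137  0.179]
 [ 0.041 -0.132  0.185]
 [ 0.041 -0.135  0.192]
 [ 0.045 -0.14   0.198]
 [ 0.059 -0.14   0.204]
 [ 0.057 -0.148  0.209]
 [ 0.055 -0.145  0.216]
 [ 0.059 -0.146  0.222]]
```

```bash
python3 -m creep '[[[-0.43,-1.47,0],0.108,8.5],[[-0.43,-1.47,0],0.108,8.5],[[-0.43,-1.47,0],0.108,8.5],[[-0.43,-1.47,0],0.108,8.5],[[-0.43,-1.47,0],0.108,8.5],[[-0.43,-1.47,0],0.108,8.5],[[-0.43,-1.47,0],0.108,8.5],[[-0.43,-1.47,0],0.108,8.5],[[-0.43,-1.47,0],0.108,8.5],[[-0.43,-1.47,0],0.108,8.5],[[-0.43,-1.47,0],0.108,8.5],[[-0.43,-1.47,0],0.108,8.5]]'
python3 - <<'E'
from h import *
np.set_printoptions(precision=3,suppress=True)
k=K("wrist"); im,d=viewer.grab_frame("wrist"); cv2.imwrite("pics/w2.png",im); P=cloud("wrist",d,k)
H=cv2.cvtColor(im,cv2.COLOR_BGR2HSV); m=(abs(P[...,2]-.085)<.008)&(H[...,0]<16)&(H[...,1]>70)
n,L,st,_=cv2.connectedComponentsWithStats(m.astype(np.uint8))
for i in range(1,n):
    if st[i,4]>300: Q=P[L==i]; print(st[i].tolist(),cv2.minEnclosingCircle((Q[:,:2]*1000).astype(np.float32)),np.median(Q[:,2]))
print(sensors.observe()["qpos"])
E
```

```text
clock: 8.92
position: [0.4724, -0.0555, 0.262]
tool_rot: [3.054, -0.005, -3.081]
force: [0.4, 0.4, -0.2]
grip_width: 0.0852
[271, 166, 82, 81, 5138] ((466.5297546386719, -50.940242767333984), 30.70592498779297) 0.0855279082226055
[ 0.329  0.292 -0.336  1.933  0.011  0.944  1.639]
```

```bash
python3 -m creep '[[[-0.6,0.45,-3.5],-0.06,8.5],[[0,0,-3.5],0,8.5],[[0,0,-3.5],0,8.5],[[0,0,-3.5],0,8.5],[[0,0,-3],0,8.5],[[0,0,-2],0,8.5]]'
python3 - <<'E'
from h import *
s=sensors.observe();print(s["position"],s["tool_rot"])
E
```

```text
clock: 9.47
position: [0.4698, -0.0566, 0.0714]
tool_rot: [3.057, 0.012, 3.141]
force: [-0.0, -0.1, -0.2]
grip_width: 0.0855
[ 0.4697677  -0.05664321  0.07136309] [3.05724234 0.01243729 3.14120494]
```

```bash
python3 -m creep '[[[-0.3,0.55,0],0,8.5],[[0,0,0],0,5.5],[[0,0,0],0,5.5],[[0,0,0],0,5.5],[[0,0,0],0,5.5],[[0,0,0],0,5.5]]' 25
python3 -m creep '[[[0,0,0],0,5.5],[[0,0,0],0,5.5],[[0,0,0],0,5.5],[[0,0,0],0,5.5]]' 25
```

```text
clock: 9.97
position: [0.467, -0.0501, 0.0725]
tool_rot: [3.057, 0.012, 3.14]
force: [0.2, 0.5, -3.3]
grip_width: 0.0617
clock: 10.3
position: [0.4681, -0.0505, 0.0744]
tool_rot: [3.058, 0.016, 3.139]
force: [-0.5, 0.1, -2.0]
grip_width: 0.062
```

```bash
python3 -m creep '[[[0,0,0.8],0,5.5],[[2,0,0],0,5.5],[[2,0,0],0,5.5],[[2,0,0],0,5.5],[[0,0,0],0,5.5]]' 25
python3 -m creep '[[[0.6,0,0],0,5.5],[[0.6,0,0],0,5.5],[[0.6,0,0],0,5.5],[[0.6,0,0],0,5.5]]' 25
```

```text
clock: 10.72
position: [0.5295, -0.0508, 0.0853]
tool_rot: [3.058, 0.015, 3.139]
force: [-1.2, -0.4, -2.5]
grip_width: 0.062
clock: 11.05
position: [0.552, -0.0515, 0.086]
tool_rot: [3.059, 0.009, 3.138]
force: [-6.1, -1.9, 3.3]
grip_width: 0.0614
```

```bash
python3 -m creep '[[[0.6,0,0],0,5.5],[[0.2,0,0],0,5.5],[[0,0,1],0,5.5],[[-0.5,0,2],-0.12,5.5],[[-0.5,0,2.2],-0.12,5.5],[[-0.5,0,2.2],-0.12,5.5],[[-0.5,0,2.2],-0.12,5.5],[[-0.5,0,2.2],-0.12,5.5],[[-0.5,0,2.2],-0.12,5.5],[[-0.5,0,2.2],-0.12,5.5],[[-0.5,0,2.2],-0.12,5.5],[[-0.5,0,2.2],-0.12,5.5]]' 25
python3 -m creep '[[[-0.5,0,2.2],-0.12,5.5],[[-0.5,0,2.2],-0.12,5.5],[[-0.5,0,2.2],-0.12,5.5],[[-0.5,0,2.2],-0.12,5.5],[[-0.5,0,2.2],-0.12,5.5],[[-0.5,0,2.2],-0.12,5.5],[[-0.5,0,2.2],-0.12,5.5],[[-0.5,0,2.2],-0.12,5.5],[[-0.5,0,2.2],-0.12,5.5],[[-0.5,0,2.2],-0.12,5.5],[[0,0,2],-0.12,5.5],[[0,0,2],-0.12,5.5]]'
python3 -m creep '[[[0,0,1.5],-0.12,5.5],[[0,0,1.5],-0.12,5.5],[[0,0,1.5],-0.12,5.5],[[0,0,1],-0.12,5.5],[[0,0,1],-0.12,5.5],[[0,0,0],0,5.5]]'
python3 - <<'E'
from h import *
p=sensors.observe()["position"]; im,d=viewer.grab_frame("scene"); u,v=proj("scene",p); print(u,v,sensors.observe()["qpos"])
x,y=max(0,u-110),max(0,v-80); cv2.imwrite("pics/c1.png",cv2.resize(im[y:y+160,x:x+220],None,fx=3,fy=3))
E
```

```text
clock: 12.05
position: [0.5095, -0.0509, 0.3037]
tool_rot: [3.051, -0.002, 2.02]
force: [0.7, -0.6, -3.0]
grip_width: 0.0612
clock: 13.05
position: [0.4465, -0.0493, 0.5889]
tool_rot: [3.041, -0.014, 0.52]
force: [-0.0, -0.0, -3.2]
grip_width: 0.0613
clock: 13.55
position: [0.4408, -0.0485, 0.6656]
tool_rot: [3.044, -0.024, -0.111]
force: [0.4, 0.8, -2.8]
grip_width: 0.0613
290 -116 [-0.19276878  0.0574406   0.10661768  1.20523471  0.09846426  1.87272873
 -1.73234466]
```

View pics/c1.png

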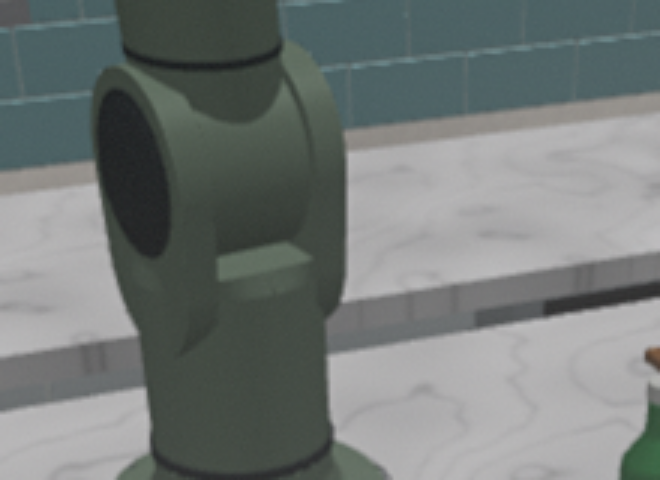

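```bash
python3 -m creep '[[[0.5,0,-2.5],-0.12,5.5],[[0.5,0,-2.5],-0.12,5.5],[[0.5,0,-2.5],-0.1,5.5],[[0.5,0,-2.5],0,5.5],[[0.5,0,-2.5],0,5.5],[[0,0,-2],0,5.5],[[0,0,0],0,5.5]]'
python3 - <<'E'
from h import *
p=sensors.observe()["position"]; im,d=viewer.grab_frame("scene"); u,v=proj("scene",p); print(u,v,p)
x,y=max(0,u-110),max(0,v-60); cv2.imwrite("pics/c2.png",cv2.resize(im[y:y+160,x:x+220],None,fx=3,fy=3))
E
```

```text
clock: 14.18
position: [0.4614, -0.0484, 0.512]
tool_rot: [3.047, -0.024, -0.422]
force: [0.0, 0.8, -2.7]
grip_width: 0.0614
299 9 [ 0.46137272 -0.04844446  0.51196327]
```

View pics/c2.png

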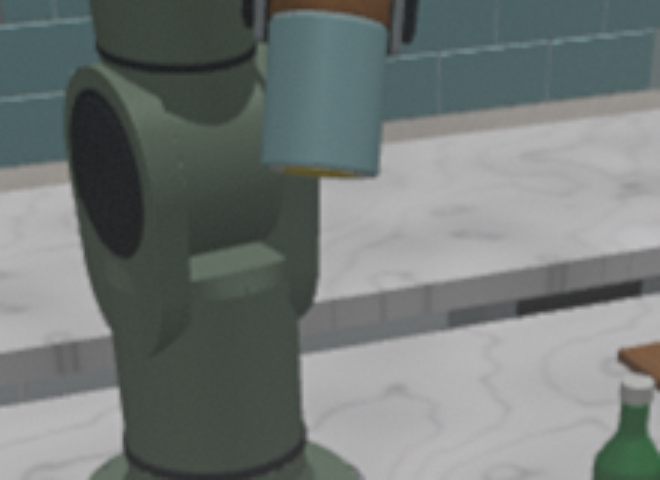

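```bash
python3 -m creep '[[[1.33,0,-3.1],0,5.5],[[1.33,0,-3.1],0,5.5],[[1.33,0,-3.1],0,5.5],[[1.33,0,-3.1],0,5.5],[[1.33,0,-3.1],0,5.5],[[1.33,0,-3.1],0,5.5],[[1.33,0,-3.1],0,5.5],[[1.33,0,-3.1],0,5.5],[[1.33,0,-3.1],0,5.5],[[1.33,0,-3.1],0,5.5],[[1.33,0,-3.1],0,5.5],[[1.33,0,-3.1],0,5.5]]'
```

```text
clock: 15.23
position: [0.6342, -0.0477, 0.1508]
tool_rot: [3.068, -0.055, -0.387]
force: [0.4, 0.5, -1.9]
grip_width: 0.0612
```

```bash
python3 -m creep '[[[-0.8,0.2,-2],0,5.5],[[-0.4,0,-2],0,5.5],[[0,0,-1.2],0,5.5],[[0,0,-0.6],0,5.5],[[0,0,0],0,5.5]]'
python3 -m creep '[[[0,0,-0.6],0,5.5],[[0,0,-0.5],0,5.5],[[0,0,0],0,5.5]]'
```

```text
clock: 15.65
position: [0.6265, -0.0445, 0.0884]
tool_rot: [3.068, -0.055, -0.374]
force: [-0.7, 0.4, -1.9]
grip_width: 0.061
clock: 15.9
position: [0.6292, -0.0445, 0.0801]
tool_rot: [3.071, -0.059, -0.372]
force: [-0.1, -0.1, -2.7]
grip_width: 0.0611
```

```bash
python3 -m creep '[[[0,0,-0.5],0,5.5],[[0,0,-0.5],0,5.5],[[0,0,0],0,5.5]]'
python3 -m creep '[[[0,0,-0.5],0,5.5],[[0,0,0],0,5.5]]'
python3 -m creep '[[[0,0,0],0,7.2],[[0,0,0],0,7.2],[[0,0,0],0,7.2],[[0,0,0],0,7.2]]'
```

```text
clock: 16.15
position: [0.6339, -0.0453, 0.0757]
tool_rot: [3.074, -0.07, -0.373]
force: [-3.7, 0.2, -5.7]
grip_width: 0.0617
clock: 16.32
position: [0.6358, -0.0461, 0.0741]
tool_rot: [3.075, -0.074, -0.374]
force: [-2.0, 1.1, -4.8]
grip_width: 0.0617
clock: 16.65
position: [0.637, -0.0461, 0.0755]
tool_rot: [3.077, -0.077, -0.373]
force: [-0.3, -0.5, -0.4]
grip_width: 0.0721
```

```bash
python3 -m creep '[[[0,0,3],0,7.2],[[0,0,3.5],0,8.5],[[-0.5,0,3.5],0,8.5],[[-1,-1,3.5],0,8.5],[[-1,-1,3.5],0,8.5]]'
python3 -m creep '[[[-1.5,-3,0],0.04,8.5],[[-1.5,-3,0],0.04,8.5],[[-1.5,-3,0],0.04,8.5],[[-1.5,-3,0],0.04,8.5],[[-1.5,-3,0],0.04,8.5],[[-1.5,-3,0],0.04,8.5],[[-1.5,-3,0],0.04,8.5],[[-1,-3,0],0.04,8.5]]'
cat > wj.py <<'E'
from h import *
np.set_printoptions(precision=3,suppress=True)
k=K("wrist"); im,d=viewer.grab_frame("wrist"); P=cloud("wrist",d,k)
H=cv2.cvtColor(im,cv2.COLOR_BGR2HSV); m=(P[...,2]>.07)&(P[...,2]<.105)&(H[...,0]<16)&(H[...,1]>70)
n,L,st,_=cv2.connectedComponentsWithStats(m.astype(np.uint8))
s=sensors.observe(); print("tcp",s["position"],s["tool_rot"],"q7",s["qpos"][6])
for i in range(1,n):
    if st[i,4]>300: Q=P[L==i]; print(st[i].tolist(),cv2.minEnclosingCircle((Q[:,:2]*1000).astype(np.float32)),np.median(Q[:,2]))
E
python3 wj.py
```

```text
clock: 17.07
position: [0.6079, -0.0636, 0.243]
tool_rot: [3.072, -0.065, -0.369]
force: [0.5, -1.7, -0.5]
grip_width: 0.0852
clock: 17.73
position: [0.4913, -0.3068, 0.2535]
tool_rot: [3.077, -0.081, -0.025]
force: [1.6, -0.8, -0.6]
grip_width: 0.0852
tcp [ 0.488 -0.314  0.254] [ 3.074 -0.08  -0.028] q7 -1.1495376567258677
[281, 183, 83, 82, 5301] ((497.3595886230469, -313.4549865722656), 30.849456787109375) 0.08552834437234513
[365, 304, 76, 75, 4443] ((398.8009338378906, -375.1060485839844), 30.991910934448242) 0.08541172570755412
```

```bash
python3 -m creep '[[[0.7,0,-3.5],0,8.5],[[0,0,-3.5],0,8.5],[[0,0,-3.5],0,8.5],[[0,0,-3.5],0,8.5],[[0,0,-2.5],0,8.5],[[0,0,-1.5],0,8.5],[[0,0,0],0,8.5]]'
```

```text
clock: 18.37
position: [0.4942, -0.3187, 0.0688]
tool_rot: [3.07, -0.088, -0.037]
force: [-0.8, 0.5, -0.1]
grip_width: 0.0848
```

```bash
python3 -m creep '[[[0.3,0.5,0.2],0,8.5],[[0,0,0],0,5.5],[[0,0,0],0,5.5],[[0,0,0],0,5.5],[[0,0,0],0,5.5],[[0,0,0],0,5.5],[[0,0,0],0,5.5]]' 25
python3 -m creep '[[[0,0,2],0,5.5],[[0,0,2.5],0,5.5],[[0,0,2],0,5.5],[[3,0,0],0,5.5],[[3,0,0],0,5.5],[[3,0,0],0,5.5],[[3,0,0],0,5.5],[[0,0,-2],0,5.5],[[0,0,-1.5],0,5.5],[[0,0,0],0,5.5]]' 25
```

```text
clock: 18.95
position: [0.5, -0.3135, 0.076]
tool_rot: [3.068, -0.093, -0.037]
force: [0.0, 0.5, -2.0]
grip_width: 0.0611
clock: 19.78
position: [0.6237, -0.3138, 0.1111]
tool_rot: [3.067, -0.095, -0.04]
force: [-0.2, -0.2, -2.5]
grip_width: 0.0613
```

```bash
python3 -m creep '[[[0,0,-1.8],0,5.5],[[-1.5,0,0],0,5.5],[[-1.5,0,0],0,5.5],[[0,0,0],0,5.5],[[-0.6,0,0],0,5.5],[[-0.6,0,0],0,5.5],[[-0.6,0,0],0,5.5]]' 25
python3 -m creep '[[[-0.6,0,0],0,5.5],[[-0.4,0,0],0,5.5]]' 25
```

```text
clock: 20.37
position: [0.5736, -0.3138, 0.0948]
tool_rot: [3.068, -0.098, -0.041]
force: [5.5, 3.0, 1.2]
grip_width: 0.0612
clock: 20.53
position: [0.5647, -0.3134, 0.0967]
tool_rot: [3.068, -0.102, -0.04]
force: [3.7, 0.6, -2.2]
grip_width: 0.0612
```

```bash
python3 -m creep '[[[0.2,0,3.3],0,5.5],[[-0.9,0,3.5],0,5.5],[[-0.9,0.5,3.5],0,5.5],[[-0.9,0.5,3.5],0,5.5],[[-0.9,0.5,3.5],0,5.5],[[-0.9,0.5,3.5],0,5.5],[[-0.9,0.5,3.5],0,5.5],[[-0.9,0.5,3.5],0,5.5],[[-0.9,0.5,3.5],0,5.5],[[-0.9,0.5,3.5],0,5.5],[[-0.9,0.5,3.5],0,5.5],[[0,0,0],0,5.5]]'
cat > lk.py <<'E'
from h import *
import sys
p=sensors.observe()["position"]; im,d=viewer.grab_frame("scene"); u,v=proj("scene",p); print(u,v,p)
x,y=max(0,u-60),max(0,v-30); c=im[y:y+100,x:x+120]; cv2.imwrite(f"pics/{sys.argv[1]}.png",cv2.resize(c,None,fx=4,fy=4))
P=cloud("scene",d)[y:y+100,x:x+120]; H=cv2.cvtColor(c,cv2.COLOR_BGR2HSV).astype(int); nr=(np.linalg.norm(P-p,axis=-1)<.13)&(P[...,2]<p[2])
for n,m in [("yellow",(H[...,0]>20)&(H[...,0]<35)),("green",(H[...,0]>40)&(H[...,0]<80)),("red",(H[...,0]<6)|(H[...,0]>172))]:
    print(n,(m&nr&(H[...,1]>120)).sum())
E
python3 lk.py c3
```

```text
clock: 21.53
position: [0.4594, -0.2664, 0.4982]
tool_rot: [3.068, -0.096, -0.046]
force: [0.9, -0.4, -0.8]
grip_width: 0.061
155 34 [ 0.45941113 -0.26639743  0.4982415 ]
yellow 0
green 0
red 0
```

View pics/c3.png

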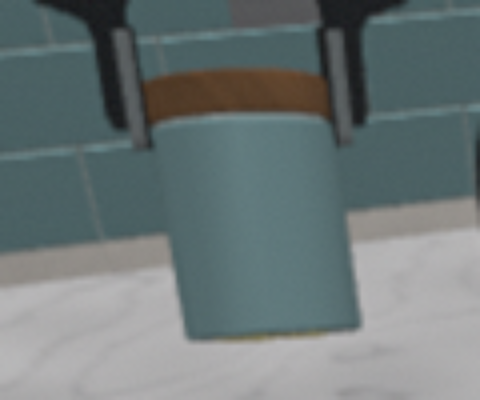

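```bash
python3 -m creep '[[[0,0,3],0,5.5],[[0,0,3],0,5.5],[[0,0,3],0,5.5],[[0,0,0],0,5.5]]'
python3 lk.py c4
```

```text
clock: 21.92
position: [0.4567, -0.2665, 0.5849]
tool_rot: [3.071, -0.087, -0.048]
force: [0.1, -0.8, -1.4]
grip_width: 0.0614
140 -37 [ 0.45668497 -0.26652996  0.58486044]
yellow 87
green 0
red 0
```

View pics/c4.png

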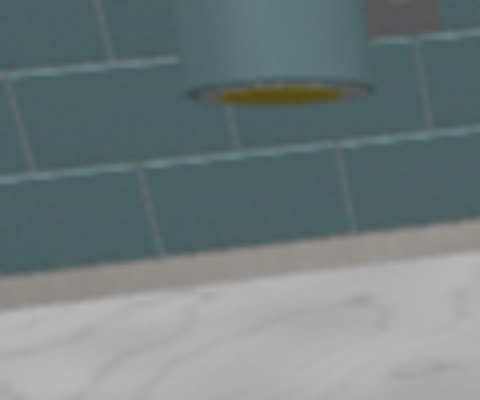

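```bash
python3 -m creep '[[[1.3,1,-3.5],0,5.5],[[1.3,1,-3.5],0,5.5],[[1.3,1,-3.5],0,5.5],[[1.3,1,-3.5],0,5.5],[[1.3,1,-3.5],0,5.5],[[1.3,1,-3.5],0,5.5],[[1.3,1,-3.5],0,5.5],[[1.3,1,-3.5],0,5.5],[[1.3,1,-3.5],0,5.5],[[1.3,1,-3.5],0,5.5],[[1.3,1,-3.5],0,5.5],[[0,0,0],0,5.5]]'
cat > tops.py <<'E'
from h import *
import sys
np.set_printoptions(precision=3,suppress=True)
n=sys.argv[1]; im,d=viewer.grab_frame(n); cv2.imwrite(f"pics/{sys.argv[2]}.png",im); P=cloud(n,d); H=cv2.cvtColor(im,cv2.COLOR_BGR2HSV)
R=np.linalg.norm(P[...,:2],axis=-1); m=(R>.25)&(R<1)&(P[...,2]>.07)&(P[...,2]<.105)&(H[...,0]<16)&(H[...,1]>70)
m=cv2.morphologyEx(m.astype(np.uint8),cv2.MORPH_OPEN,np.ones((3,3)))
k,L,st,_=cv2.connectedComponentsWithStats(m)
for i in range(1,k):
    if st[i,4]>80:
        Q=P[L==i]; Q=Q[Q[:,2]>np.percentile(Q[:,2],90)-.008]; c,*_=np.linalg.lstsq(np.c_[Q[:,:2],np.ones(len(Q))],Q[:,2],rcond=None)
        print(st[i].tolist(),cv2.minAreaRect((Q[:,:2]*1000).astype(np.float32))[:2],"z",np.median(Q[:,2]),"slope",c[:2])
E
python3 tops.py side s4
```

```text
clock: 22.97
position: [0.5883, -0.1503, 0.1602]
tool_rot: [3.074, -0.063, -0.052]
force: [-1.6, 0.6, -3.1]
grip_width: 0.061
[299, 423, 42, 43, 1435] ((398.8642578125, -377.6767272949219), (59.343021392822266, 59.51831817626953)) z 0.08417417959178153 slope [0.008 0.012]
```

```bash
python3 tops.py scene s5
```

```text
[123, 246, 32, 23, 566] ((400.9698181152344, -376.3187561035156), (62.12409210205078, 61.092098236083984)) z 0.08453278894149341 slope [-0.032 -0.003]
[513, 258, 32, 19, 298] ((742.2377319335938, 286.7346496582031), (55.349361419677734, 20.963281631469727)) z 0.09971583707358767 slope [ 0.021 -0.049]
[319, 276, 33, 21, 576] ((644.807373046875, -61.92829513549805), (58.60251998901367, 48.17826461791992)) z 0.09496572354958932 slope [0.124 0.014]
```

```bash
python3 -m creep '[[[2,0,-1],0,5.5],[[1,0.3,-2],0,5.5],[[0,0,-2],0,5.5],[[0,0,0],0,5.5]]'
```

```text
clock: 23.4
position: [0.6192, -0.1546, 0.1201]
tool_rot: [3.069, -0.075, -0.059]
force: [-1.4, -0.5, -2.4]
grip_width: 0.061
```

```bash
python3 -m creep '[[[-0.5,0.3,-1.9],0,5.5],[[0,0,0],0,5.5],[[1.2,0,0],0,5.5],[[1.2,0,0],0,5.5],[[1,0,0],0,5.5],[[0.8,0,0],0,5.5],[[0,0,0],0,5.5]]'
```

```text
clock: 23.98
position: [0.6583, -0.1584, 0.1169]
tool_rot: [3.066, -0.086, -0.065]
force: [-0.4, 0.8, -2.0]
grip_width: 0.0613
```

```bash
python3 -m creep '[[[-2,0,0],0,5.5],[[-2,0.3,0],0,5.5],[[0,0,-1],0,5.5],[[0,0,0],0,5.5]]'
python3 lk.py c5
```

```text
clock: 24.32
position: [0.6173, -0.1582, 0.1147]
tool_rot: [3.064, -0.094, -0.067]
force: [-0.1, 0.5, -1.9]
grip_width: 0.0611
279 282 [ 0.61731115 -0.15818284  0.11472975]
yellow 1642
green 0
red 581
```

View pics/c5.png

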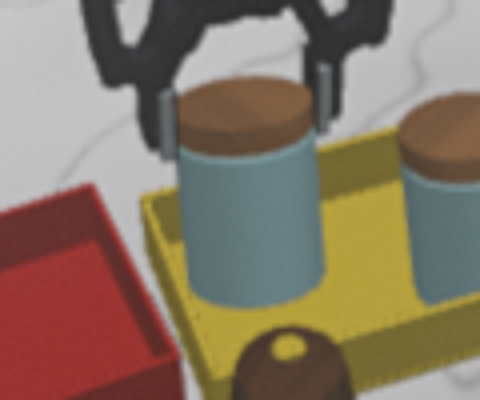

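```bash
python3 -m creep '[[[-0.6,0.6,-1],0,5.5],[[0,0,-1],0,5.5],[[0,0,0],0,5.5]]'
python3 -m creep '[[[1,0,-0.3],0,5.5],[[1,0,-0.3],0,5.5],[[1,0,-0.2],0,5.5],[[0.8,0,-0.2],0,5.5],[[0.6,0,-0.2],0,5.5]]'
```

```text
clock: 24.62
position: [0.6136, -0.1537, 0.0988]
tool_rot: [3.063, -0.1, -0.069]
force: [0.2, -1.4, -2.5]
grip_width: 0.061
clock: 25.03
position: [0.6575, -0.1562, 0.0882]
tool_rot: [3.062, -0.093, -0.071]
force: [-7.7, 2.0, 3.6]
grip_width: 0.0612
```

```bash
python3 -m creep '[[[0.3,0,0],0,5.5],[[-1.2,0,0],0,5.5],[[-1.2,0.3,0],0,5.5],[[0,0,-0.5],0,5.5],[[0,0,-0.5],0,5.5]]'
python3 -m creep '[[[0,0,-0.3],0,5.5],[[0,0,0],0,5.5]]'
```

```text
clock: 25.45
position: [0.639, -0.1549, 0.0795]
tool_rot: [3.061, -0.094, -0.071]
force: [0.6, -0.9, -2.4]
grip_width: 0.0612
clock: 25.62
position: [0.6407, -0.1564, 0.0777]
tool_rot: [3.06, -0.096, -0.072]
force: [-2.1, 0.5, -0.1]
grip_width: 0.0612
```

```bash
python3 -m creep '[[[0,0,0],0,7.1],[[0,0,0],0,7.1],[[0,0,0],0,7.1],[[0,0,2.5],0,7.1],[[0,0,3.5],0,7.1],[[0,0,3.5],0,7.1],[[0,1,3.5],0,7.1],[[-1,1,2],0,7.1],[[-3,0,0],0,7.1],[[-3,0,0],0,7.1],[[-3,0,0],0,7.1]]'
python3 tops.py scene s6
```

```text
clock: 26.53
position: [0.5439, -0.1349, 0.2328]
tool_rot: [3.06, -0.1, -0.069]
force: [0.6, -0.3, 0.5]
grip_width: 0.071
[123, 246, 32, 23, 576] ((401.02130126953125, -376.8094177246094), (59.58675765991211, 61.778350830078125)) z 0.08445725083834166 slope [-0.034  0.003]
[514, 258, 31, 19, 282] ((740.505615234375, 286.9619140625), (56.01482009887695, 21.87433624267578)) z 0.09951090638014681 slope [ 0.051 -0.034]
[319, 276, 33, 21, 584] ((647.1455078125, -60.04167556762695), (44.54620361328125, 59.68453598022461)) z 0.09548045357037194 slope [0.133 0.01 ]
[265, 289, 34, 28, 777] ((635.321044921875, -161.45443725585938), (59.71070098876953, 60.944515228271484)) z 0.08849646666121913 slope [-0.03   0.013]
```

```bash
python3 -m creep '[[[3.2,2.5,0],0.03,7.6],[[3.2,2.5,0],0.03,7.6],[[3.2,2.5,0],0,7.6],[[0,0,-3.5],0,7.6],[[0,0,0],0,7.6]]'
python3 wj.py
```

```text
clock: 27.0
position: [0.6366, -0.0589, 0.2]
tool_rot: [3.06, -0.101, -0.013]
force: [-0.4, -1.5, -1.5]
grip_width: 0.0758
tcp [ 0.639 -0.058  0.204] [ 3.061 -0.106 -0.012] q7 -1.7153896916150688
[497, 0, 73, 49, 1937] ((771.1862182617188, -187.67440795898438), 18.209930419921875) 0.09200768821041314
[263, 207, 99, 96, 7223] ((637.2893676757812, -58.7863883972168), 30.4591121673584) 0.09503983819377815
[427, 206, 97, 96, 7107] ((633.7799682617188, -160.42543029785156), 30.886878967285156) 0.0894465487719244
```

```bash
python3 -m creep '[[[0,0.1,-3.5],0,7.6],[[0,0.1,-3.5],0,7.6],[[0,0.1,-3.2],0,7.6],[[0,0.1,-1.8],0,7.6],[[0,0,0],0,7.6]]'
```

```text
clock: 27.47
position: [0.6426, -0.0567, 0.09]
tool_rot: [3.06, -0.118, -0.015]
force: [0.3, -0.4, -0.5]
grip_width: 0.076
```

```bash
python3 -m creep '[[[0,0,0],0,5.5],[[0,0,0],0,5.5],[[0,0,0],0,5.5],[[0,0,0],0,5.5],[[0,0,0.8],0,5.5],[[-0.8,0,0],0,5.5],[[-0.8,0,0],0,5.5],[[0,0,0],0,5.5]]' 25
```

```text
clock: 28.13
position: [0.6281, -0.059, 0.1087]
tool_rot: [3.06, -0.127, -0.018]
force: [0.1, 0.3, -2.2]
grip_width: 0.0608
```

```bash
python3 -m creep '[[[-0.2,0,-1],0,5.5],[[0,0,-0.6],0,5.5]]'
python3 -m creep '[[[0,0,-0.5],0,5.5],[[0,0,-0.3],0,5.5]]'
```

```text
clock: 28.3
position: [0.626, -0.0591, 0.0934]
tool_rot: [3.06, -0.129, -0.018]
force: [0.4, -0.4, -3.6]
grip_width: 0.061
clock: 28.47
position: [0.6311, -0.0593, 0.0877]
tool_rot: [3.06, -0.141, -0.017]
force: [5.6, -1.4, 32.0]
grip_width: 0.061
```

```bash
python3 -m creep '[[[0,0,0.3],0,7.3],[[0,0,0],0,7.3],[[0,0,1],0,7.3],[[0,0,3.5],0,7.3],[[0,0,3.5],0,7.3],[[-1,-1,3.5],0,7.3],[[-2.5,-2.5,2],0,8.5],[[-2.5,-2.5,0],0,8.5]]'
python3 tops.py scene s7
```

```text
clock: 29.13
position: [0.5715, -0.1139, 0.2277]
tool_rot: [3.062, -0.137, -0.007]
force: [1.0, -0.6, 0.1]
grip_width: 0.085
[123, 246, 32, 23, 576] ((402.125732421875, -376.93011474609375), (58.886024475097656, 61.48285675048828)) z 0.08439537669929892 slope [-0.036 -0.002]
[514, 258, 31, 19, 286] ((740.6329956054688, 286.7715148925781), (56.49014663696289, 23.059261322021484)) z 0.09936965503765238 slope [ 0.011 -0.03 ]
[318, 277, 33, 27, 709] ((642.4962768554688, -64.47235107421875), (57.952938079833984, 61.27744674682617)) z 0.08847000449843234 slope [-0.027  0.017]
[265, 289, 34, 28, 771] ((635.198486328125, -161.89083862304688), (57.82542419433594, 61.97968292236328)) z 0.0884135912322005 slope [-0.029  0.011]
```

```bash
python3 -m creep '[[[-1.2,-3,0],0,8.5],[[-1.2,-3,0],0,8.5],[[-1.2,-3,0],0,8.5],[[-1.2,-3,0],0,8.5],[[-1.2,-3,-1],0,8.5],[[-1,-3,-3],0,8.5],[[0,0,-3.5],0,8.5],[[0,0,-3.5],0,8.5],[[0,0,-3.5],0,8.5],[[0,0,-3],0,8.5],[[0,0,-1.5],0,8.5]]'
```

```text
clock: 30.1
position: [0.4891, -0.3107, 0.0395]
tool_rot: [3.054, -0.144, -0.018]
force: [-0.6, 0.5, 0.4]
grip_width: 0.0846
```

```bash
python3 -m creep '[[[2,0,-0.8],0,8.5],[[2,0,-0.8],0,8.5],[[0.6,0,0],0,8.5]]'
python3 -m creep '[[[0.8,0,0],0,8.5],[[0.8,0,0],0,8.5],[[0.8,0,0],0,8.5],[[0.8,0,0],0,8.5]]'
```

```text
clock: 30.35
position: [0.5317, -0.3099, 0.0176]
tool_rot: [3.058, -0.134, -0.02]
force: [-1.2, 0.4, 0.6]
grip_width: 0.085
clock: 30.68
position: [0.5401, -0.308, 0.0128]
tool_rot: [3.067, -0.085, -0.023]
force: [-43.3, 4.2, 29.4]
grip_width: 0.0848
```

```bash
python3 -m creep '[[[0.3,0,0.4],0,8.5],[[0.4,0,0.2],0,8.5],[[0.4,0,0],0,8.5],[[0.4,0,0],0,8.5],[[0.4,0,0],0,8.5],[[0.4,0,0],0,8.5]]'
```

```text
clock: 31.18
position: [0.5393, -0.3083, 0.0175]
tool_rot: [3.074, -0.04, -0.027]
force: [-20.7, 2.9, 10.0]
grip_width: 0.085
```

Good, the tilt comes out. A few more, then on to J3.

```bash
python3 -m creep '[[[0.4,0,0],0,8.5],[[0.4,0,0],0,8.5],[[0.4,0,0],0,8.5],[[0.4,0,0],0,8.5],[[-1.5,0,1],0,8.5],[[-2,0,3],0,8.5],[[-2,-1,3],0,8.5],[[-2,-1,3],0,8.5],[[-3,-1.5,3],0,8.5],[[-3,-1.5,3],0,8.5],[[0,0,3],0,8.5]]'
python3 wj.py
```

```text
clock: 32.1
position: [0.3993, -0.3526, 0.2064]
tool_rot: [3.083, 0.0, -0.027]
force: [0.7, -0.6, -0.2]
grip_width: 0.0852
tcp [ 0.403 -0.353  0.213] [ 3.08  -0.007 -0.026] q7 -1.050439110852462
[305, 183, 96, 96, 7233] ((398.5527038574219, -375.0158996582031), 30.848318099975586) 0.08550010160738694
```

```bash
python3 -m creep '[[[-0.5,-1.8,-1.5],0,8.5],[[0,0,-3.5],0,8.5],[[0,0,-3.5],0,8.5],[[0,0,-3.2],0,8.5],[[0,0,-1.8],0,8.5],[[0,0,0],0,8.5]]'
```

```text
clock: 32.65
position: [0.3992, -0.375, 0.085]
tool_rot: [3.069, -0.024, -0.029]
force: [-0.2, 0.6, -0.2]
grip_width: 0.0852
```

```bash
python3 -m creep '[[[0,0,-1.2],0,8.5],[[0,0,0],0,5.5],[[0,0,0],0,5.5],[[0,0,0],0,5.5],[[0,0,0],0,5.5],[[0,0,2.5],0,5.5],[[0,0,3],0,5.5],[[0,0,1.5],0,5.5]]' 25
python3 -m creep '[[[3,0.8,0],0,5.5],[[3,0.8,0],0,5.5],[[3,0.8,0],0,5.5],[[3,0.8,0],0,5.5],[[3,0.8,0],0,5.5],[[3,0.8,0],0,5.5],[[3,0.8,0],0,5.5],[[0.5,0,-1.5],0,5.5],[[0,0,-2],0,5.5],[[0,0,-1],0,5.5]]' 25
```

```text
clock: 33.32
position: [0.3989, -0.3747, 0.1502]
tool_rot: [3.069, -0.024, -0.029]
force: [0.6, -0.2, -2.0]
grip_width: 0.0615
clock: 34.15
position: [0.6265, -0.3159, 0.1227]
tool_rot: [3.061, -0.043, -0.032]
force: [-1.3, 0.9, -2.8]
grip_width: 0.0616
```

```bash
python3 -m creep '[[[0,0,-1.5],0,5.5],[[0,0,-1.3],0,5.5],[[-1.5,0,0],0,5.5],[[-1.5,0,-0.2],0,5.5],[[-0.7,0,-0.2],0,5.5]]' 25
python3 -m creep '[[[-0.7,0,0],0,5.5],[[-0.7,0,0],0,5.5],[[-0.7,0,0],0,5.5],[[-0.4,0,0],0,5.5]]' 25
```

```text
clock: 34.57
position: [0.5879, -0.3155, 0.0887]
tool_rot: [3.062, -0.042, -0.032]
force: [2.7, 0.6, -0.0]
grip_width: 0.0609
clock: 34.9
position: [0.5655, -0.3154, 0.0923]
tool_rot: [3.061, -0.052, -0.031]
force: [3.6, 1.3, -2.4]
grip_width: 0.061
```

Lift to look (TCP z about 0.585 at (0.457, −0.267) as before).

```bash
python3 -m creep '[[[0.2,0,3.3],0,5.5],[[-0.9,0,3.7],0,5.5],[[-0.9,0.4,3.7],0,5.5],[[-0.9,0.4,3.7],0,5.5],[[-0.9,0.4,3.7],0,5.5],[[-0.9,0.4,3.7],0,5.5],[[-0.9,0.4,3.7],0,5.5],[[-0.9,0.4,3.7],0,5.5],[[-0.9,0.4,3.7],0,5.5],[[-0.9,0.4,3.7],0,5.5],[[-0.9,0.4,3.7],0,5.5],[[-0.9,0.4,3.7],0,5.5]]'
python3 -m creep '[[[-0.5,0,3],0,5.5],[[-0.5,0,3],0,5.5],[[0,0,0.5],0,5.5],[[0,0,0],0,5.5]]'
python3 lk.py c6
```

```text
clock: 35.9
position: [0.4532, -0.2731, 0.5483]
tool_rot: [3.064, -0.041, -0.037]
force: [1.2, -0.5, -1.8]
grip_width: 0.0612
clock: 36.23
position: [0.4384, -0.2729, 0.6265]
tool_rot: [3.059, -0.053, -0.039]
force: [-0.5, -0.1, -3.0]
grip_width: 0.0608
126 -76 [ 0.43835379 -0.27286323  0.62653252]
yellow 0
green 0
red 0
```

View pics/c6.png

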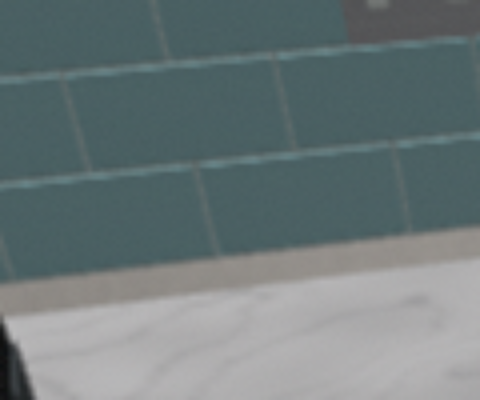

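Slightly too high (picture 11 shows only background); lower by 5 cm.

```bash
python3 -m creep '[[[0,0,-2.2],0,5.5],[[0,0,-2.2],0,5.5],[[0,0,0],0,5.5]]'
python3 lk.py c7
```

```text
clock: 36.53
position: [0.4378, -0.273, 0.578]
tool_rot: [3.06, -0.051, -0.04]
force: [-0.0, -0.1, -2.9]
grip_width: 0.0615
135 -33 [ 0.43783228 -0.27299252  0.57795025]
yellow 0
green 83
red 0
```

View pics/c7.png

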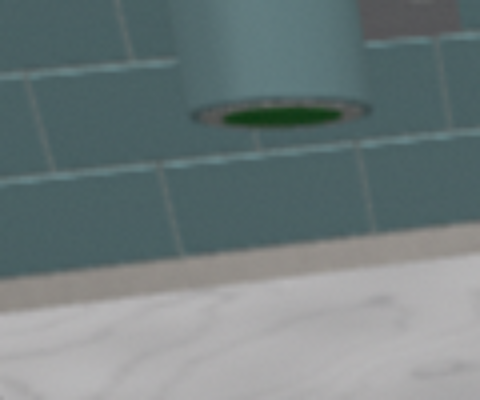

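```bash
python3 -m creep '[[[-0.3,3.7,-1.2],0.026,5.5],[[-0.3,3.7,-1.2],0.026,5.5],[[-0.3,3.7,-1.2],0.026,5.5],[[-0.3,3.7,-1.2],0.026,5.5],[[-0.3,3.7,-1.2],0.026,5.5],[[-0.3,3.7,-1.2],0.026,5.5],[[-0.3,3.7,-1.2],0.026,5.5],[[-0.3,3.7,-1.2],0.026,5.5],[[-0.3,3.7,-1.2],0.026,5.5],[[-0.3,3.7,-1.2],0.026,5.5],[[-0.3,3.7,-1.2],0.026,5.5],[[-0.3,3.7,-1.2],0.026,5.5]]'
python3 -m creep '[[[0,0,-3.5],0,5.5],[[0,0,-3.5],0,5.5],[[0,0,-3.5],0,5.5],[[0,0,-3.5],0,5.5],[[0,0,-3.5],0,5.5],[[0,0,0],0,5.5]]'
```

```text
clock: 37.58
position: [0.397, 0.1828, 0.4374]
tool_rot: [3.057, -0.056, 0.272]
force: [0.8, -0.4, -2.2]
grip_width: 0.0611
clock: 38.08
position: [0.3957, 0.1937, 0.2583]
tool_rot: [3.062, -0.059, 0.286]
force: [-0.5, -1.2, -3.9]
grip_width: 0.0613
```

```bash
python3 -m creep '[[[0.2,-0.8,-3.5],0,5.5],[[0,-0.4,-3.5],0,5.5],[[0,-0.4,-3.5],0,5.5],[[0,-0.4,-3],0,5.5],[[0,0,-1.3],0,5.5],[[0,0,0],0,5.5]]'
python3 -m creep '[[[1.4,0.38,-0.2],0,5.5],[[1.4,0.38,-0.2],0,5.5],[[1,0.27,-0.2],0,5.5]]'
```

```text
clock: 38.58
position: [0.4062, 0.1762, 0.1141]
tool_rot: [3.061, -0.07, 0.283]
force: [-0.0, -0.0, -1.6]
grip_width: 0.0609
clock: 38.83
position: [0.4477, 0.1874, 0.1132]
tool_rot: [3.057, -0.072, 0.282]
force: [-6.5, -0.7, 0.3]
grip_width: 0.0613
```

```bash
python3 -m creep '[[[0.7,0.19,0],0,5.5],[[0.6,0.16,0],0,5.5],[[0.3,0.08,0],0,5.5]]'
```

```text
clock: 39.08
position: [0.4653, 0.1921, 0.1176]
tool_rot: [3.055, -0.069, 0.28]
force: [-40.0, -2.9, 2.6]
grip_width: 0.0616
```

```bash
python3 -m creep '[[[-1.2,-0.3,0.5],0,5.5],[[-0.5,0,3],0,5.5],[[0,0,3.5],0,5.5],[[0,0,3.5],0,5.5],[[0,0.5,2],0,5.5],[[1.4,1.7,0],0,5.5],[[1.6,1.7,0],0,5.5],[[1.6,1.7,0],0,5.5],[[1.6,1.7,0],0,5.5],[[0,0,0],0,5.5]]'
python3 lk.py c8
```

```text
clock: 39.92
position: [0.5151, 0.2663, 0.2669]
tool_rot: [3.058, -0.083, 0.278]
force: [-1.7, 0.2, -2.0]
grip_width: 0.0613
461 136 [0.51511869 0.26628082 0.2668628 ]
yellow 0
green 0
red 0
```

View pics/c8.png

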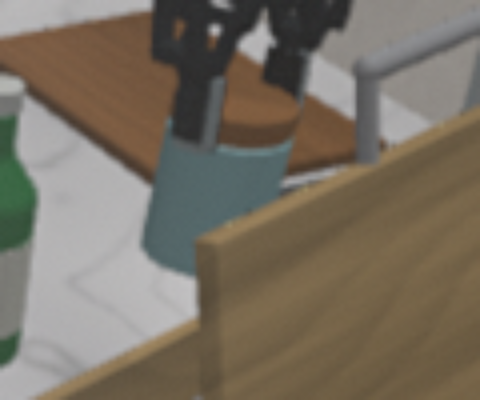

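```bash
python3 -m creep '[[[1.1,0.4,0],0,5.5],[[0,0,-3.5],0,5.5],[[0,0.1,-3.5],0,5.5],[[0,0.1,-3.5],0,5.5],[[0,0.1,-3],0,5.5],[[0,0,-1.5],0,5.5],[[0,0,0],0,5.5]]'
python3 -m creep '[[[0,0,-0.8],0,5.5],[[0,0,-0.6],0,5.5]]'
```

```text
clock: 40.55
position: [0.5272, 0.2706, 0.1219]
tool_rot: [3.059, -0.093, 0.276]
force: [-0.4, -0.5, -2.3]
grip_width: 0.0611
clock: 40.72
position: [0.5281, 0.2705, 0.1102]
tool_rot: [3.059, -0.095, 0.275]
force: [-0.5, 0.5, -1.6]
grip_width: 0.061
```

```bash
python3 -m creep '[[[0,0,-0.8],0,5.5],[[0,0,-0.6],0,5.5]]'
python3 -m creep '[[[0,0,-0.5],0,5.5],[[0,0,-0.3],0,5.5]]'
```

```text
clock: 40.88
position: [0.5294, 0.2708, 0.0976]
tool_rot: [3.06, -0.099, 0.274]
force: [-0.1, 1.2, -2.5]
grip_width: 0.061
clock: 41.05
position: [0.5299, 0.2708, 0.0895]
tool_rot: [3.06, -0.1, 0.274]
force: [0.7, 0.0, -2.6]
grip_width: 0.0611
```

```bash
python3 -m creep '[[[0,0,-0.4],0,5.5],[[0,0,-0.3],0,5.5]]'
```

```text
clock: 41.22
position: [0.5328, 0.2695, 0.0848]
tool_rot: [3.057, -0.105, 0.272]
force: [-3.3, -18.7, 55.8]
grip_width: 0.0609
```

```bash
python3 -m creep '[[[0,0,0.4],0,6],[[0,0,0],0,7.1],[[0,0,0],0,7.1],[[0,0,1],0,7.1],[[0,0,3],0,7.1],[[-0.4,-0.1,3.5],0,7.1],[[-1,-0.3,3.5],0,7.1],[[-2,-0.5,2.5],0,7.1],[[-3,-0.8,0],0,7.1]]'
python3 - <<'E'
from h import *
np.set_printoptions(precision=3,suppress=True)
C=np.array([.572,.269,0]); ex=np.array([.964,.2656,0]); ey=np.array([-.2656,.964,0])
for n in ["wrist","side"]:
    k=K(n); im,d=viewer.grab_frame(n); cv2.imwrite(f"pics/fin_{n}.png",im); P=cloud(n,d,k); H=cv2.cvtColor(im,cv2.COLOR_BGR2HSV)
    L=np.stack([(P-C)@ex,(P-C)@ey,P[...,2]],-1)
    m=(abs(L[...,0])<.086)&(abs(L[...,1])<.148)&(L[...,2]>.08)&(L[...,2]<.11); q=L[m]
    if n=="wrist": q=q[H[m][:,0]<20]
    print(n,len(q),cv2.minAreaRect((q[:,:2]*1000).astype(np.float32)) if len(q)>5 else "",np.percentile(q[:,2],[5,50,95]) if len(q) else "")
    if len(q)>50:
        q2=q[abs(q[:,2]-np.median(q[:,2]))<.006]; print(np.linalg.lstsq(np.c_[q2[:,:2],np.ones(len(q2))],q2[:,2],rcond=None)[0])
E
python3 tops.py scene s8
```

```text
clock: 41.97
position: [0.4693, 0.2532, 0.23]
tool_rot: [3.059, -0.105, 0.272]
force: [0.6, 1.0, -0.7]
grip_width: 0.0709
wrist 9307 ((-15.549491882324219, -26.915077209472656), (140.89968872070312, 242.1686553955078), 0.0009292475297115743) [0.089 0.096 0.102]
[-0.001 -0.003  0.096]
side 486 ((1.0033493041992188, 2.765411376953125), (290.35858154296875, 164.80592346191406), 89.98906707763672) [0.084 0.094 0.101]
[-0.007  0.005  0.094]
[436, 205, 13, 13, 119] ((516.3250122070312, 254.281494140625), (21.441497802734375, 53.543758392333984)) z 0.09434838671409895 slope [0.027 0.023]
[513, 260, 32, 17, 275] ((744.0484008789062, 287.0628356933594), (52.8952522277832, 18.81920623779297)) z 0.09934611235348634 slope [ 0.046 -0.047]
[318, 277, 33, 27, 706] ((642.2676391601562, -64.35740661621094), (57.836456298828125, 60.956138610839844)) z 0.08841718974167789 slope [-0.031  0.013]
[265, 289, 34, 28, 770] ((634.97314453125, -161.90602111816406), (58.094295501708984, 61.932403564453125)) z 0.08842644794858645 slope [-0.028  0.011]
```

View pics/fin_side.png

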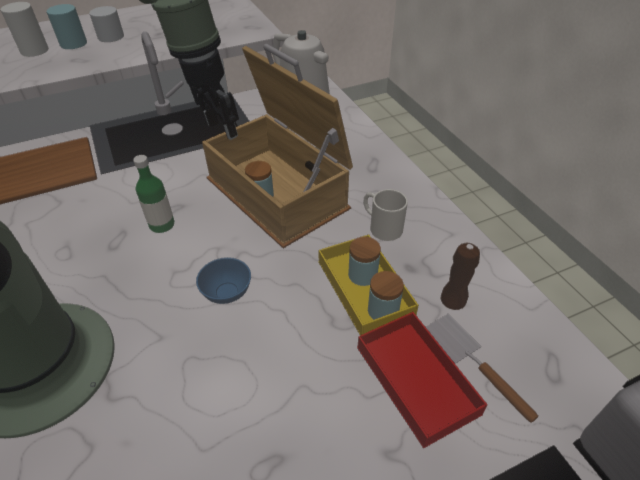

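```bash
python3 -m creep '[[[0.27,-1,-0.1],0.125,8.5],[[0.27,-1,-0.1],0.125,8.5],[[0.27,-1,-0.1],0.125,8.5],[[0.27,-1,-0.1],0.125,8.5],[[0.27,-1,-0.1],0.125,8.5],[[0.27,-1,-0.1],0.125,8.5],[[0.27,-1,-0.1],0.125,8.5],[[0.27,-1,-0.1],0.125,8.5],[[0.27,-1,-0.1],0.125,8.5],[[0.27,-1,-0.1],0.125,8.5],[[0.27,-1,-0.1],0.125,8.5],[[0.27,-1,-0.1],0.125,8.5]]'
python3 -m creep '[[[0,0,-1.5],0.07,8.5],[[0,0,0],0,8.5]]'
```

```text
clock: 43.12
position: [0.5036, 0.1316, 0.2157]
tool_rot: [3.057, -0.106, 1.778]
force: [-1.0, -0.5, 0.0]
grip_width: 0.085
clock: 43.28
position: [0.5057, 0.1284, 0.1999]
tool_rot: [3.058, -0.108, 1.854]
force: [-0.3, 0.2, -0.8]
grip_width: 0.0849
```

```bash
python3 - <<'E'
from h import *
np.set_printoptions(precision=4,suppress=True)
C=np.array([.572,.269,0]); ex=np.array([.964,.2656,0]); ey=np.array([-.2656,.964,0])
k=K("wrist"); im,d=viewer.grab_frame("wrist"); cv2.imwrite("pics/w5.png",im); P=cloud("wrist",d,k)
r=viewer.landmark_of("knee_knob","wrist")[:2]; print(r)
L=np.stack([(P-C)@ex,(P-C)@ey,P[...,2]],-1)
m=(im.max(-1)<70)&(L[...,0]>-.02)&(L[...,0]<.05)&(L[...,1]>-.15)&(L[...,1]<-.09)&(L[...,2]>.13)&(L[...,2]<.165)
q=L[m]; print(len(q),np.percentile(q,[3,50,97],axis=0) if len(q) else "")
for x in r: p=at_z("wrist",x["at"],.146,k)-C; print(p@ex,p@ey)
s=sensors.observe()["position"]-C; print("tcp",s@ex,s@ey)
E
```

```text
[{'at': [558.4, 298.2], 'score': 0.75}]
1848 [[ 0.0107 -0.1287  0.1408]
 [ 0.0149 -0.1163  0.1498]
 [ 0.0238 -0.1057  0.1525]]
0.018433081511776354 -0.12462391363529045
tcp -0.10061311767855163 -0.11695112511932218
```

View pics/w5.png

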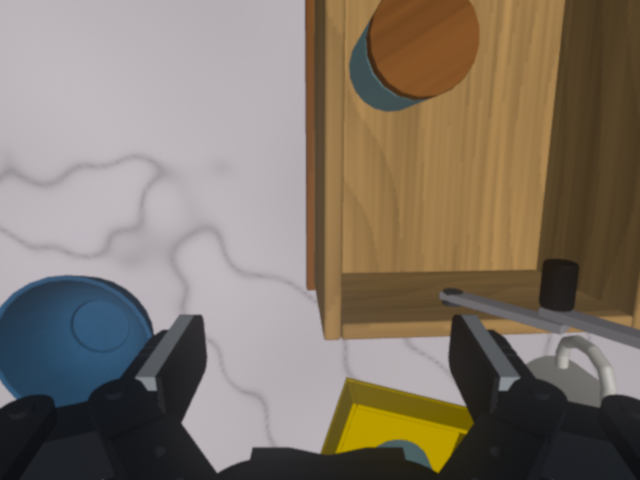

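```bash
python3 -m creep '[[[2.2,0.75,-0.6],0,8.5],[[2.2,0.75,-0.6],0,8.5],[[2.2,0.75,-0.3],0,8.5],[[2,0.6,0],0,8.5],[[0,0,0],0,8.5]]'
python3 - <<'E'
from h import *
s=sensors.observe()["position"]-np.array([.572,.269,0]); print(s@[.964,.2656,0],s@[-.2656,.964,0],s[2])
E
```

```text
clock: 43.8
position: [0.594, 0.161, 0.1894]
tool_rot: [3.058, -0.105, 1.836]
force: [-9.5, -2.9, -4.5]
grip_width: 0.0847
-0.007432601801491825 -0.109958259663064 0.18940349022352093
```

```bash
python3 -m creep '[[[-0.5,-0.15,-0.5],0,8.5],[[0,0,-1.5],0,8.5],[[0,0,0],0,8.5]]'
python3 -m creep '[[[0,0,-1.5],0,8.5],[[0,0,-1.3],0,8.5]]'
```

```text
clock: 44.05
position: [0.5881, 0.1621, 0.1704]
tool_rot: [3.057, -0.106, 1.832]
force: [-0.6, 0.8, -1.0]
grip_width: 0.085
clock: 44.22
position: [0.5884, 0.1633, 0.1452]
tool_rot: [3.052, -0.106, 1.831]
force: [0.5, 0.2, 0.5]
grip_width: 0.085
```

```bash
python3 -m creep '[[[0.15,-0.5,-0.9],0,8.5],[[0,0,0],0,8.5],[[-0.5,-0.14,0],0,8.5],[[-0.5,-0.14,0.1],0,8.5]]'
python3 -m creep '[[[-0.6,-0.16,0.2],0,8.5],[[-0.6,-0.16,0.2],0,8.5],[[-0.6,-0.16,0.2],0,8.5]]'
```

```text
clock: 44.55
position: [0.5796, 0.1564, 0.1367]
tool_rot: [3.051, -0.107, 1.831]
force: [4.5, 2.2, 5.5]
grip_width: 0.085
clock: 44.8
position: [0.5615, 0.1513, 0.1449]
tool_rot: [3.046, -0.107, 1.83]
force: [2.9, 1.3, -1.8]
grip_width: 0.0851
```

```bash
python3 -m creep '[[[-0.6,-0.16,0.2],0,8.5],[[-0.6,-0.16,0.2],0,8.5],[[0,0,0],0,8.5]]'
python3 -m creep '[[[0.6,0.3,0],0,8.5],[[0,0.2,2],0,8.5],[[0,0,3],0,8.5],[[-2,-0.4,2],0,8.5],[[-3,-0.8,2],0,8.5],[[-3,-0.8,2],0,8.5],[[-2,0,3],0,8.5]]'
python3 - <<'E'
from h import *
np.set_printoptions(precision=3,suppress=True)
im,d=viewer.grab_frame("side"); np.save("s9.npy",d); cv2.imwrite("pics/s9.png",im)
ex=np.array([.964,.2656,0]); C=np.array([.572,.269,0]); ey=np.array([-.2656,.964,0])
P=cloud("side",d)-C; X=P@ex; Y=P@ey; Z=P[...,2]
for z in (.21,.24,.27,.3):
    q=(abs(Y)<.155)&(abs(Z-z)<.004)&(X>.03)&(X<.12); print(z,np.median(X[q]))
m=(im.max(-1)<60)&(abs(X)<.08)&(Y<-.1)&(Y>-.15)&(Z>.1)&(Z<.2); print("knob",m.sum(),np.median(X[m]),np.median(Y[m]),np.median(Z[m]))
print(viewer.landmark_of("lid_bar","side")[:1]); r=viewer.landmark_of("lid_bar","side")
viewer.grab_frame("scene"); r2=viewer.landmark_of("lid_bar","scene"); print(r2[:1])
if r and r2:
    p,e=meet(ray("side",r[0]["at"]),ray("scene",r2[0]["at"])); q=p-C; print("bar",p,e,q@ex,q@ey)
E
```

```text
clock: 45.05
position: [0.5466, 0.1464, 0.1498]
tool_rot: [3.048, -0.106, 1.829]
force: [-0.3, -0.0, 0.5]
grip_width: 0.0854
clock: 45.63
position: [0.4504, 0.1315, 0.2883]
tool_rot: [3.06, -0.11, 1.827]
force: [0.8, -0.6, 1.1]
grip_width: 0.085
0.21 0.050933544426593695
0.24 0.03629586851569708
0.27 nan
0.3 nan
knob 58 -0.025758017148825148 -0.12117918840035947 0.16008898500217772
[{'at': [263.7, 66.6], 'score': 0.92}]
[{'at': [485.1, 115.6], 'score': 0.94}]
bar [0.572 0.264 0.332] 0.0018927577780639172 -0.0008830376390137846 -0.004717813015506534
  return _methods._mean(a, axis=axis, dtype=dtype,
  ret = ret.dtype.type(ret / rcount)
```

```bash
python3 -m creep '[[[0,0,3.3],0,4],[[0,0,3.3],0,4],[[0,0,3.3],0,4],[[0,0,3],0,4],[[2.5,2.6,0],0,4],[[2.5,2.6,0],0,4],[[2.5,2.6,0],0,4],[[2.5,2.6,0],0,4],[[2.2,2.6,0],0,4],[[0,0,0],0,4]]'
python3 - <<'E'
from h import *
np.set_printoptions(precision=3,suppress=True)
k=K("wrist"); viewer.grab_frame("wrist"); r=viewer.landmark_of("lid_bar","wrist")[:1]; print(r, sensors.observe()["position"])
for x in r: print(at_z("wrist",x["at"],.332,k))
viewer.grab_frame("side"); r=viewer.landmark_of("lid_bar","side")[:1]; print(r)
E
```

```text
clock: 46.72
position: [0.5866, 0.2619, 0.4126]
tool_rot: [3.073, -0.113, 1.808]
force: [0.0, 0.4, 1.3]
grip_width: 0.0398
[{'at': [289.8, 253.6], 'score': 0.58}] [0.585 0.258 0.413]
[0.57  0.27  0.332]
[{'at': [265.0, 68.8], 'score': 0.58}]
```

```bash
python3 -m creep '[[[-1.5,0.4,-1.5],0,4],[[0,0,-2.5],0,4],[[0,0,-2.2],0,4],[[0,0,-1.8],0,4]]'
```

```text
clock: 47.25
position: [0.5695, 0.2571, 0.3368]
tool_rot: [3.063, -0.109, 1.8]
force: [0.4, 0.4, 0.1]
grip_width: 0.0398
```

```bash
python3 -m creep '[[[0,0,-0.6],0,4],[[0,0,0],0,0.9],[[0,0,0],0,0.9],[[0,0,0],0,0.9],[[0,0,0],0,0.9]]' 50
```

```text
clock: 47.67
position: [0.5693, 0.2526, 0.3295]
tool_rot: [3.064, -0.107, 1.796]
force: [6.6, 10.1, -24.5]
grip_width: 0.0099
```

```bash
python3 -m creep '[[[-1,-0.27,-0.56],0,0.9],[[-1,-0.27,-0.56],0,0.9],[[-0.94,-0.26,-0.66],0,0.9],[[-0.94,-0.26,-0.66],0,0.9]]'
python3 -m creep '[[[-0.87,-0.24,-0.75],0,0.9],[[-0.87,-0.24,-0.75],0,0.9],[[-0.8,-0.22,-0.84],0,0.9],[[-0.8,-0.22,-0.84],0,0.9]]'
python3 - <<'E'
from h import *
s=sensors.observe()["position"]-np.array([.572,.269,.115]); x=s@[.964,.2656,0]-.0975; print(x,s[2],np.hypot(x,s[2]),np.arctan2(s[2],-x)-.025)
E
```

```text
clock: 48.0
position: [0.5337, 0.2428, 0.3074]
tool_rot: [3.055, -0.11, 1.796]
force: [13.4, 8.5, -18.9]
grip_width: 0.0098
clock: 48.33
position: [0.5027, 0.2342, 0.2788]
tool_rot: [3.043, -0.111, 1.798]
force: [12.9, 5.4, -13.3]
grip_width: 0.0104
-0.17355949913913915 0.163798095416187 0.23864768132835304 0.73147134782938
```

```bash
python3 -m creep '[[[-0.75,-0.2,-0.9],0,0.9],[[-0.71,-0.2,-0.92],0,0.9],[[-0.66,-0.18,-0.96],0,0.9],[[-0.62,-0.17,-0.99],0,0.9]]'
python3 -m creep '[[[-0.57,-0.15,-1.02],0,0.9],[[-0.52,-0.14,-1.05],0,0.9],[[-0.46,-0.12,-1.07],0,0.9],[[-0.41,-0.11,-1.09],0,0.9]]'
python3 - <<'E'
from h import *
s=sensors.observe()["position"]-np.array([.572,.269,.115]); x=s@[.964,.2656,0]-.0975; print(x,s[2],np.hypot(x,s[2]),np.arctan2(s[2],-x)-.025)
E
```

```text
clock: 48.67
position: [0.4776, 0.2274, 0.2449]
tool_rot: [3.031, -0.111, 1.8]
force: [0.7, -1.4, 1.6]
grip_width: 0.0098
clock: 49.0
position: [0.4584, 0.2221, 0.2053]
tool_rot: [3.024, -0.108, 1.801]
force: [-1.6, -1.5, 2.6]
grip_width: 0.0103
-0.21945621544702204 0.0903207619461437 0.23731597193796652 0.36543730845393124
```

```bash
python3 -m creep '[[[-0.38,-0.1,-1.1],0,0.9],[[-0.33,-0.09,-1.1],0,0.9],[[-0.28,-0.08,-1.1],0,0.9],[[-0.22,-0.06,-1],0,0.9]]'
python3 -m creep '[[[-0.17,-0.05,-0.8],0,0.9],[[-0.13,-0.03,-0.7],0,0.9],[[-0.1,-0.02,-0.6],0,0.9],[[-0.05,0,-0.5],0,0.9]]'
```

```text
clock: 49.33
position: [0.4472, 0.2189, 0.1643]
tool_rot: [3.018, -0.105, 1.803]
force: [1.4, -1.6, 0.7]
grip_width: 0.0097
clock: 49.67
position: [0.4441, 0.2181, 0.1376]
tool_rot: [3.015, -0.104, 1.804]
force: [0.9, -0.9, -0.8]
grip_width: 0.0098
```

```bash
python3 -m creep '[[[-0.05,0,-0.5],0,0.9],[[0,0,-0.5],0,0.9],[[0,0,-0.4],0,0.9]]'
python3 -m creep '[[[0,0,-0.4],0,0.9],[[0,0,-0.3],0,0.9]]'
```

```text
clock: 49.92
position: [0.4442, 0.2191, 0.1243]
tool_rot: [3.012, -0.103, 1.804]
force: [-10.5, -7.6, 37.2]
grip_width: 0.0101
clock: 50.08
position: [0.4446, 0.2202, 0.1194]
tool_rot: [3.008, -0.102, 1.806]
force: [-24.6, -21.2, 80.6]
grip_width: 0.0096
```

```bash
python3 -m creep '[[[0,0,0.15],0,2],[[0,0,0],0,3],[[0,0,0],0,3],[[0,0,0],0,3]]'
python3 -m creep '[[[0,0,1],0,3],[[0,0,2.5],0,3],[[0,0,3],0,3],[[0,0,3],0,3],[[0,0,3],0,3],[[-1,-2,2],0,3],[[0,-3,0],0,3],[[0,-3,0],0,3],[[0,-3,0],0,3],[[0,0,0],0,3]]'
python3 tops.py side s10
python3 - <<'E'
from h import *
np.set_printoptions(precision=3,suppress=True)
im=cv2.imread("pics/s10.png"); _,d=viewer.grab_frame("side"); P=cloud("side",d); H=cv2.cvtColor(im,cv2.COLOR_BGR2HSV)
C=np.array([.572,.269,0]); X=(P-C)@[.964,.2656,0]; Y=(P-C)@[-.2656,.964,0]; Z=P[...,2]
m=(abs(X)<.09)&(abs(Y)<.15)&(Z>.1)&(Z<.2); A=np.c_[X[m],np.ones(m.sum())]
print("lid z",np.percentile(Z[m],[5,50,95]),"slope",np.linalg.lstsq(A,Z[m],rcond=None)[0])
print(sensors.observe()["force"],sensors.observe()["position"])
E
```

```text
clock: 50.42
position: [0.445, 0.2213, 0.1211]
tool_rot: [3.006, -0.103, 1.805]
force: [-1.1, -0.4, -1.3]
grip_width: 0.0301
clock: 51.25
position: [0.4322, 0.1091, 0.271]
tool_rot: [3.01, -0.106, 1.807]
force: [1.0, -0.9, -0.1]
grip_width: 0.03
[317, 139, 22, 11, 158] ((724.5236206054688, 283.1044616699219), (20.655376434326172, 52.393375396728516)) z 0.09896864387753834 slope [-0.041 -0.055]
[350, 237, 31, 25, 610] ((640.651123046875, -65.09871673583984), (58.939998626708984, 59.62854766845703)) z 0.08807524319348359 slope [0.011 0.021]
[371, 271, 32, 29, 739] ((633.507568359375, -163.2904052734375), (60.21135330200195, 60.274349212646484)) z 0.08806139830784887 slope [0.018 0.022]
lid z [0.124 0.126 0.128] slope [-0.     0.126]
[0.486 0.464 0.309] [0.432 0.113 0.271]
```

View pics/s10.png

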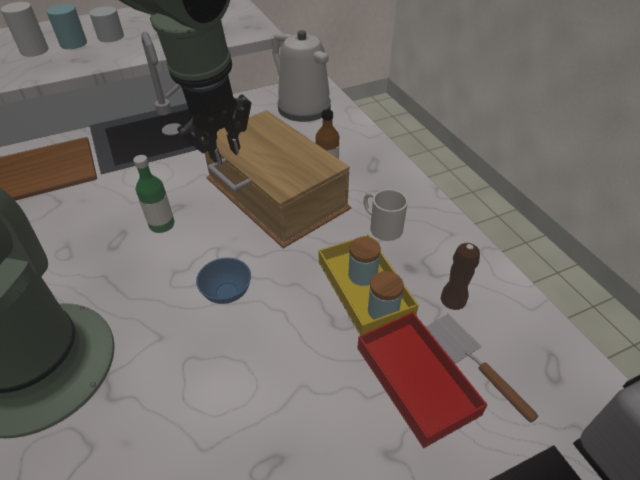

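Picture 16 shows the lid flat and shut (slope 0, top at 0.126). Both canisters stand upright in the yellow tray, the bystanders are in place and the gripper is clear.

```bash
python3 -c "
from workcell import ticket; print(ticket.job_done())"
```

```text
the job is handed in; nothing more can be done
None
```

I propped the lid on its locked stay, sorted the three canisters I could find, then broke the knee, lowered the lid shut on its bar and handed the job in. The scene showed no other canisters.

**Sorting:** I tilted each canister in the grip against a tray wall and held it up to the scene camera. Two stickers were yellow and one was green. The yellow ones are in the yellow tray, the green one is in the chest, and the red tray is empty.

**Last checks:**
- **Lid:** it lies flat with its top at 126 mm and zero slope. The stay is inside the shut chest, so I could not see it folded.
- **Yellow canisters:** both stand upright on the tray floor, with tops at 88 mm and fitted slopes of about 0.02.
- **Green canister:** before the lid was shut, a fit to the wrist image put its top at about 95 mm and level. That fit also took in other points inside the chest. It is hidden now.
- **Bystanders:** the last picture shows them where they were at the start.
- **Gripper:** it is clear of everything.

**What did not go smoothly:**
- **First yellow canister:** it came to rest leaning about 0.13 rad against the tray wall. I regripped it and set it upright.
- **Breaking the knee:** the lid sank to about 1.12 rad but held there until I gripped the bar.
- **Contact forces:** the fingers pressed fairly hard at times. The wrist read about 56 N when setting down the green canister and about 80 N when pressing the lid shut, both under the 120 N limit.
- **Tool tilt:** the tool drifted up to about 8 degrees off vertical. I pushed most of that out against a tray wall, and some came back by the end.

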